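# Unclamp the jar carrier and pack the jars

### The arm

A 6-joint arm with a two-finger parallel gripper is mounted at the origin on a cart in front of the work surface, level with it; the furniture and walls round the work are solid. World frame = base frame: x ahead of the robot, y to its left, z up, the work surface at z = 0. Lengths are in m, angles in rad, forces in N, time in s.
With the tool pointing down it reaches from about 0.325 to 0.775 m from the base axis. Payload 5.5 kg.
Tool frame: the origin (TCP) lies midway between the tips of the shut fingers; the grasp point (between the pads) lies manip.grip_point_offset behind it (manip.grip_point_offset is the distance from the TCP to the grasp point, in m); z points along the fingers, y is the line along which they close (so a half turn about z gives the same grasp; the last joint's range is limited). The gripper opens to 85 mm and grips with 20 to 120 N. Pads are 22 mm wide; open, the fingers measure 114 mm over their backs; the gripper's body (76 mm by 85 mm) begins 54 mm behind the grasp point. The pads swing forward as they close: fully open they stand 13 mm farther back than shut.
Start: joints at [1.074, 0.091, 1.231, -0, 1.82, -0.057], TCP at [0.255, 0.543, 0.231] pointing down, gripper open.
Joint ranges: [-2.87, 2.87], [-0.86, 2.18], [0.17, 2.46], [-1.51, 4.65], [0.06, 2.69], [-2.65, 2.65]. Speed limits (rad/s): [2.57, 2.57, 3.01, 3.14, 3.14, 3.14].

### API

Orientations are given as a rotation vector (axis times angle).
In Python, from cell import manip, cams, ticket, finder gives the robot as it stands.
- The arm moves only by the tool step_arm, never from a script. Its argument "series" is a list of rows, each an object with "fingers": the finger opening in cm, from 0 to 8.54; "dp": the shift along the tool's x, y, z in cm, a list of three; "dr": the turn, a rotation vector about the tool's x, y, z in rad, a list of three. A call has 1 to 10 rows; each row is the pose to reach, as a shift and turn from the pose commanded when the call began, along the tool's axes at that moment; what a row does not reach only later rows make up. A row lasts 1/10 s, in which the tool goes at most 50 mm and 8.59 degrees, less where a joint would pass 70% of its speed; a pose out of reach is approached as far as the arm can. A call with a gripper value outside its range is refused whole. The fingers move at their own pace and stop on an object; "newtons" is the grip in N (left out, the last holds). Time passes only in rows, so rows that repeat a pose let the fingers close. It gives the time, the measured TCP pose, the force, the opening and the grip force at its end, in the units of the state.
- manip.get_state(): the state, without advancing time (a new reading comes with each control period).
- cams.get_image(name): name is "scene" or "top"; returns a dict with "frame" (480x640x3 uint8, red, green, blue), "intrinsics" (3x3 intrinsics, pixels), "k1" (the pictures are not rectified: a ray, as slopes to the right and down, at radius r is drawn at 1 + k1 r^2 times it, then the intrinsics apply), "R" (3x3) and "t" (3): a world point X has camera coordinates R X + t. Camera axes: x right, y down, z forward; pixel columns grow to the right and rows downward; lengths in m; the calibration is good to about 2 mm. A picture is of the moment at which its call begins. There is no depth.
- ticket.finish_job(): hands the job in; it is judged then, once.
Trained networks look in the newest picture that a camera, given by its name, has taken for a name from the list of things; names that differ only in an ending like _2 or _b are one class to them, and where a whole thing is asked for, a point or a joint stands for the part that bears it (a point fixed in the world has none). Each returns a list of dicts, best first, with "conf" (0 to 1); they miss things now and then, are a little off and sometimes report something else, mostly with a low value. They report only what shows in the picture. A call takes as long as a camera call. They do not tell look-alikes from the thing itself.
- finder.spot_in(camera, target): "rect" ([left, top, right, bottom] in pixels, round what is visible of it).
- finder.outline_of(camera, target): "pixels" (480x640 bool, what is visible of it) and "rect" ([left, top, right, bottom] in pixels, round what is visible of it).
- finder.landmark_of(camera, target): "pixel" ([row, column] in pixels: a listed point, or the origin of a listed thing).
The state is a dict: "time_s": time; "joints": joint angles; "qd": joint speeds; "effort": joint torques, N m; "eef_pos": TCP position; "tool_rot": TCP orientation; "force": force on the tool from outside, world axes, zero at the start; "ft_torque": the same for the moment, N m; "gripper_width": opening from 0.0 (shut) to 1.0 (fully open); "grasp_force": force on a finger pad.
Only numpy, scipy, OpenCV 4.12 (cv2) and the standard library are available. Lean on these libraries where they do the work, as an engineer would, in place of code of your own. Each camera call takes 0.05 s, during which the arm holds its last target. There are 200 camera calls.

### The job

Unscrew the knurled nut on top of the jar carrier, lift it off the stud, then lift off the hold-down plate, and put both in the shallow steel parts tray, the plate lying flat on the tray's floor. Then move every jar from the carrier into the white pocket tray, one jar to a pocket, standing upright on the pocket floor. Leave the other things on the table where they are.

Things in the scene. Friction and masses are not known exactly. Their poses are not given: they have to be found in the camera images.
- carrier: Fixed aluminium jar carrier, 176 x 176 mm, lips and cross divider 14 mm high making four bays at (+-46, +-46) mm, floor 4 mm up; some bays may be empty. Origin: centre of underside, x and y along its sides. A 32 mm column in the middle carries plate and nut. Take a jar with the fingers at right angles to the line from column to jar: no finger fits between them.
- stud_top (a point): Top end of the steel stud, on the carrier's axis, 150 mm above the table. The stud is 26 mm across its coarse thread and rises from the column's shoulder (44 mm across, 97 mm above the table). The nut must be unscrewed before plate and nut can come off upward.
- nut: Knurled steel cap nut, 48 mm across, 35 mm high, 140 g; origin: centre of underside, z up its axis. Starts screwed on the stud, underside 124 mm up, on the plate's collar. Right-hand thread: counterclockwise from above it rises 19 mm a turn (play 1.3 mm up and down); 5.5 rad from its start it is free; then lift 30 mm straight up. Let go part-way, it stays. Do not force it off by pulling. Closed top.
- nut_mark (a point): Point on the nut's top rim, 20 mm from its axis toward its own x axis, beside a small round punch mark; it goes round with the nut and starts on the carrier's +x side.
- hold_plate: Round aluminium hold-down plate, 96 mm across, 5 mm thick, with an upright collar 46 mm across rising 22 mm above it (bore 32 mm), 300 g; origin: centre of underside. Starts on the carrier's shoulder, underside 97 mm up, 2 mm above the jar caps. With the nut off, take the collar from above, stud between the fingers (it stands 48 mm above the plate), lift 60 mm straight up.
- parts_tray: Shallow empty steel tray, 180 mm (x) by 116 mm (y) outside, lips 3 mm thick and 8 mm high, floor 3 mm thick, fixed to the table; origin at the centre of its underside. The plate and the nut fit beside one another along its x: for example the plate centred at x = +35, y = 0 mm and the nut at x = -50, y = 0 mm in its frame.
- pocket_tray: White plastic tray, fixed to the table, 167 x 167 mm and 36 mm high, with four square pockets 76 mm wide (walls, dividers and floor 5 mm thick); origin at the centre of its underside, x and y along its sides. With neighbours in place the fingers fit best along the tray's diagonals.
- pocket_0 (a point): Centre of the floor of one pocket of the white tray, 5 mm above the table (at x = -40, y = +40 mm in the tray's frame).
- pocket_1 (a point): Centre of the floor of one pocket of the white tray, 5 mm above the table (at x = -40, y = -40 mm in the tray's frame).
- pocket_2 (a point): Centre of the floor of one pocket of the white tray, 5 mm above the table (at x = +40, y = +40 mm in the tray's frame).
- pocket_3 (a point): Centre of the floor of one pocket of the white tray, 5 mm above the table (at x = +40, y = -40 mm in the tray's frame).
- jar_0: Filled glass jar with a gold cap, 66 mm across (cap 63 mm) and 91 mm high, about 240 g (hidden variation); origin at the centre of its underside, z up. Starts upright in a bay of the carrier, or is absent.
- jar_1: Filled glass jar with a gold cap, 66 mm across (cap 63 mm) and 91 mm high, about 240 g (hidden variation); origin at the centre of its underside, z up. Starts upright in a bay of the carrier, or is absent.
- jar_2: Filled glass jar with a gold cap, 66 mm across (cap 63 mm) and 91 mm high, about 240 g (hidden variation); origin at the centre of its underside, z up. Starts upright in a bay of the carrier, or is absent.
- jar_3: Filled glass jar with a gold cap, 66 mm across (cap 63 mm) and 91 mm high, about 240 g (hidden variation); origin at the centre of its underside, z up. Starts upright in a bay of the carrier, or is absent.
- tally: Hand tally counter, 76 x 50 x 22 mm, a bystander on the table; origin under its middle.
- cap_heater: Cap-seal heater: black drum 130 mm across on a wire stand at the right of the table, its black grip reaching toward the robot over the table edge, up to 0.22 m high; fixed, to be kept clear of.
- jar_clamp: Steel bench clamp, fixed, to be kept clear of: base 96 mm (x) by 151 mm (y), up to 55 mm high, origin at the centre of its underside; its upright lever with a red handle, 24 mm thick, stands at y = -60 mm in its frame and is 180 mm high.
- tape_dispenser: Green bench tape dispenser, fixed, to be kept clear of: 45 mm wide, 184 mm long (its own y), up to 109 mm high, origin under its middle.
- red_marker: Red and white marker pen, 138 mm long, 19 mm thick, a bystander on the table; origin under its middle.
There are look-alikes about, which are no part of the job. There is more than one size of the nut; the job needs the larger.

How it is judged:
On the way, in this order (a step that is already met when the one before it is completed fails the run):
1. the nut, still on the stud, is unscrewed by a quarter turn (y of nut_mark in the frame of carrier above 0.014 m and horizontal distance between nut and stud_top below 0.02 m), for 0.05 s.
2. the nut, still on the stud, is unscrewed by a half turn (x of nut_mark in the frame of carrier below -0.014 m and horizontal distance between nut and stud_top below 0.02 m), for 0.05 s.
3. the nut, still on the stud, is unscrewed by a three-quarter turn (y of nut_mark in the frame of carrier below -0.014 m and horizontal distance between nut and stud_top below 0.02 m), for 0.05 s.
4. the nut is unscrewed and off the stud (horizontal distance between nut and stud_top above 0.06 m), for 0.1 s.
5. the hold-down plate is off the carrier (horizontal distance between hold_plate and stud_top above 0.12 m), for 0.1 s.
At the end, for the whole second after the job is handed in: Every jar stands upright (0.15 rad) on a pocket floor of the white tray (14 mm from the pocket centre, 6 mm in height), one to a pocket; the nut is in the parts tray; the plate lies flat on the floor of the parts tray (underside below 9 mm); all at rest (((horizontal distance between jar_0 and pocket_0 below 0.014 m and z of jar_0 in the frame of pocket_0 below 0.006 m) or (horizontal distance between jar_0 and pocket_1 below 0.014 m and z of jar_0 in the frame of pocket_1 below 0.006 m) or (horizontal distance between jar_0 and pocket_2 below 0.014 m and z of jar_0 in the frame of pocket_2 below 0.006 m) or (horizontal distance between jar_0 and pocket_3 below 0.014 m and z of jar_0 in the frame of pocket_3 below 0.006 m)) and angle between each of jar_0, jar_1, jar_2, jar_3's own z axis and vertical below 0.15 rad and linear speed of each of jar_0, jar_1, jar_2, jar_3, nut, hold_plate below 0.02 m/s and ((horizontal distance between jar_1 and pocket_0 below 0.014 m and z of jar_1 in the frame of pocket_0 below 0.006 m) or (horizontal distance between jar_1 and pocket_1 below 0.014 m and z of jar_1 in the frame of pocket_1 below 0.006 m) or (horizontal distance between jar_1 and pocket_2 below 0.014 m and z of jar_1 in the frame of pocket_2 below 0.006 m) or (horizontal distance between jar_1 and pocket_3 below 0.014 m and z of jar_1 in the frame of pocket_3 below 0.006 m)) and ((horizontal distance between jar_2 and pocket_0 below 0.014 m and z of jar_2 in the frame of pocket_0 below 0.006 m) or (horizontal distance between jar_2 and pocket_1 below 0.014 m and z of jar_2 in the frame of pocket_1 below 0.006 m) or (horizontal distance between jar_2 and pocket_2 below 0.014 m and z of jar_2 in the frame of pocket_2 below 0.006 m) or (horizontal distance between jar_2 and pocket_3 below 0.014 m and z of jar_2 in the frame of pocket_3 below 0.006 m)) and ((horizontal distance between jar_3 and pocket_0 below 0.014 m and z of jar_3 in the frame of pocket_0 below 0.006 m) or (horizontal distance between jar_3 and pocket_1 below 0.014 m and z of jar_3 in the frame of pocket_1 below 0.006 m) or (horizontal distance between jar_3 and pocket_2 below 0.014 m and z of jar_3 in the frame of pocket_2 below 0.006 m) or (horizontal distance between jar_3 and pocket_3 below 0.014 m and z of jar_3 in the frame of pocket_3 below 0.006 m)) and x of nut in the frame of parts_tray between -0.085 and 0.085 m and y of nut in the frame of parts_tray between -0.053 and 0.053 m and z of nut in the frame of parts_tray below 0.045 m and x of hold_plate in the frame of parts_tray between -0.045 and 0.045 m and y of hold_plate in the frame of parts_tray between -0.015 and 0.015 m and z of hold_plate in the frame of parts_tray below 0.009 m and angle between hold_plate's own z axis and vertical below 0.1 rad); the robot touches nothing.
It fails at once if a bystander (tally counter, red marker) is pushed more than 30 mm (distance of any of tally, red_marker from where it was at the start of the episode above 0.03 m).
Of jar_0, jar_1, jar_2, jar_3 only 3 to 4 are there at a start; the rules pass over those that are not, and their reading is None.
At some moment in a run one of hold_plate, nut, jar_0, jar_1, jar_2, jar_3 may be knocked a few centimetres aside while the robot is not near it.
Once in a run the grip may slacken for a moment while it holds something.
It also fails if it takes over 208 s, if anything falls off the work surface, if the arm or the gripper's body presses on something with over 40 N, if the wrist force passes 120 N, or if a joint passes its speed limit or range.

## Working session

There is one attempt and no reset: what is moved stays moved. The work goes in short steps, Python scripts to look and compute and a tool call to move; the robot and the scene stay as the last step left them, time stands still between calls to the robot, and variables do not carry over. Pictures are saved under pics/ and viewed, at most 14 in all, crops included, and the job is handed in when it is done.

Besides the shell and the picture viewer there is one more tool, called after "Request:" as name(argument=value, ...), one argument or row to a line, values as JSON. step_arm: Moves the arm, as the interface text tells. Its arguments: {"type":"object","properties":{"series":{"type":"array","items":{"type":"object","properties":{"fingers":{"type":"number"},"dp":{"type":"array","items":{"type":"number"}},"dr":{"type":"array","items":{"type":"number"}}}}},"newtons":{"type":"number"}},"required":["series"]}

```bash
mkdir -p pics; ls; cat > h.py <<'E'
import numpy as np, cv2
from cell import manip, cams, ticket, finder
from scipy.spatial.transform import Rotation as Ro
def snap(n,save=None):
    d=cams.get_image(n)
    if save: cv2.imwrite('pics/'+save,d['frame'][:,:,::-1])
    return d
def ray(d,rc):
    K=np.array(d['intrinsics']);k=d['k1']
    u=np.array([(rc[1]-K[0,2])/K[0,0],(rc[0]-K[1,2])/K[1,1]]);s=u.copy()
    for _ in range(20): s=u/(1+k*(s@s))
    R=np.array(d['R']);return -R.T@np.array(d['t']),R.T@np.array([s[0],s[1],1])
def at(d,rc,z):
    o,v=ray(d,rc);return o+v*(z-o[2])/v[2]
def px(d,X):
    p=np.array(d['R'])@np.array(X)+np.array(d['t']);s=p[:2]/p[2];s=s*(1+d['k1']*(s@s))
    K=np.array(d['intrinsics']);return (K[1,1]*s[1]+K[1,2],K[0,0]*s[0]+K[0,2])
E
python3 - <<'E'
from h import *
s=manip.get_state();print({k:np.round(v,3) for k,v in s.items()},manip.grip_point_offset)
for n in('scene','top'):
    d=snap(n,n+'0.png');print(n,-np.array(d['R']).T@np.array(d['t']),d['k1'])
    for t,z in dict(carrier=0,stud_top=.15,nut=.124,nut_mark=.159,hold_plate=.097,parts_tray=0,pocket_tray=0,pocket_0=.005,pocket_1=.005,pocket_2=.005,pocket_3=.005,jar_0=.004,tally=0,cap_heater=0,jar_clamp=0,tape_dispenser=0,red_marker=0).items():
        for q in finder.landmark_of(n,t)[:5]: print(n,t,np.round(q['pixel']),round(q['conf'],2),np.round(at(d,q['pixel'],z),3)[:2])
E
```

```text
pics
{'time_s': np.float64(0.0), 'joints': array([ 1.074,  0.092,  1.232,  0.   ,  1.82 , -0.057]), 'qd': array([-0.001,  0.002, -0.   ,  0.   ,  0.   ,  0.   ]), 'effort': array([-1.0000e-03, -4.5872e+01, -4.1803e+01, -0.0000e+00,  1.1000e-02,
        0.0000e+00]), 'eef_pos': array([0.255, 0.543, 0.23 ]), 'tool_rot': array([-6.850e-01, -3.065e+00,  3.000e-03]), 'force': array([-0.982, -0.912, -0.416]), 'ft_torque': array([-0.008, -0.009,  0.026]), 'grasp_force': np.float64(0.0), 'gripper_width': np.float64(0.997)} 0.0187
scene [ 0.0465333  -0.73292712  0.97875749] -0.11344121387440015
scene carrier [224. 241.] 0.86 [0.418 0.266]
scene nut [187. 234.] 0.64 [0.419 0.28 ]
scene nut [206. 288.] 0.59 [0.5   0.132]
scene nut_mark [174. 242.] 0.7 [0.446 0.275]
scene nut_mark [197. 293.] 0.68 [0.508 0.118]
scene hold_plate [197. 238.] 0.61 [0.423 0.265]
scene parts_tray [300. 379.] 0.66 [ 0.574 -0.162]
scene pocket_tray [250. 357.] 0.97 [0.628 0.003]
scene pocket_0 [245. 331.] 0.84 [0.579 0.054]
scene pocket_0 [262. 350.] 0.73 [ 0.585 -0.026]
scene pocket_0 [232. 364.] 0.6 [0.681 0.044]
sce
[... 1783 characters left out ...]
et_2 [205. 307.] 0.7 [0.591 0.045]
top pocket_2 [207. 348.] 0.62 [ 0.585 -0.04 ]
top pocket_2 [276. 189.] 0.27 [0.445 0.297]
top pocket_3 [169. 306.] 0.76 [0.667 0.047]
top pocket_3 [205. 307.] 0.7 [0.591 0.045]
top pocket_3 [207. 348.] 0.62 [ 0.585 -0.04 ]
top pocket_3 [276. 189.] 0.27 [0.445 0.297]
top jar_0 [261. 180.] 0.97 [0.476 0.314]
top jar_0 [307. 177.] 0.9 [0.381 0.322]
top jar_0 [259. 224.] 0.59 [0.479 0.222]
top tally [313. 383.] 0.6 [ 0.359 -0.112]
top tape_dispenser [259. 221.] 0.56 [0.479 0.229]
top tape_dispenser [206. 306.] 0.48 [0.589 0.048]
top red_marker [311. 328.] 0.92 [0.367 0.005]
top red_marker [259. 183.] 0.3 [0.48 0.31]
top red_marker [170. 306.] 0.22 [0.666 0.046]
```

View pics/top0.png

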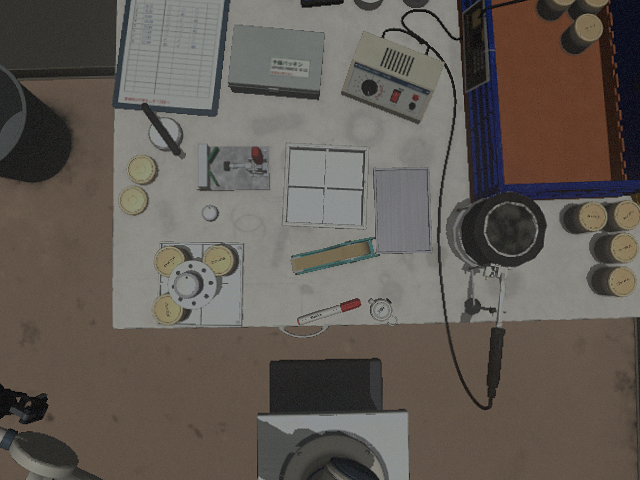

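View pics/scene0.png

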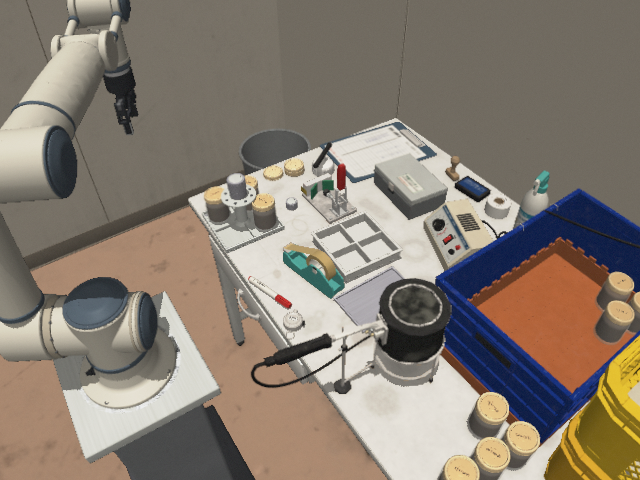

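```bash
cat >> h.py <<'E'
def ortho(d,x0,x1,y0,y1,z,s=3):
    # rows: x descending, cols: y descending, s px per mm/…
    xs=np.arange(x1,x0,-.001/s);ys=np.arange(y1,y0,-.001/s);m=np.zeros((len(xs),len(ys),2),np.float32)
    X=np.stack(np.meshgrid(xs,ys,indexing='ij')+[np.full((len(xs),len(ys)),z)] if False else [*np.meshgrid(xs,ys,indexing='ij'),np.full((len(xs),len(ys)),z)],-1)
    p=X@np.array(d['R']).T+np.array(d['t']);q=p[...,:2]/p[...,2:];q=q*(1+d['k1']*(q**2).sum(-1,keepdims=True))
    K=np.array(d['intrinsics'])
    return cv2.remap(d['frame'][:,:,::-1],(K[0,0]*q[...,0]+K[0,2]).astype(np.float32),(K[1,1]*q[...,1]+K[1,2]).astype(np.float32),cv2.INTER_CUBIC)
def box(d,t,z,n):
    for o in finder.outline_of(n,t)[:2]:
        c=cv2.findContours(o['pixels'].astype(np.uint8),0,1)[0];c=max(c,key=cv2.contourArea)[:,0]
        w=np.array([at(d,(p[1],p[0]),z)[:2] for p in c])*1000
        r=cv2.minAreaRect(w.astype(np.float32));print(n,t,round(o['conf'],2),np.round(r[0],1),np.round(r[1],1),round(r[2],1),'circ',np.round(cv2.minEnclosingCircle(w.astype(np.float32))[0],1))
E
python3 - <<'E'
from h import *
for n in('top','scene'):
    d=snap(n)
    box(d,'carrier',.014,n);box(d,'pocket_tray',.036,n);box(d,'parts_tray',.008,n);box(d,'nut',.159,n);box(d,'hold_plate',.102,n);box(d,'jar_0',.095,n)
    if n=='top':
        a=ortho(d,.30,.60,.16,.36,.159,2);b=ortho(d,.46,.76,-.22,.11,.036,2)[:600]
        b=ortho(d,.47,.72,-.22,.11,.036,2)
        a=ortho(d,.32,.60,.18,.36,.159,2)
        h=max(a.shape[0],b.shape[0]);f=lambda i:cv2.copyMakeBorder(i,0,h-i.shape[0],0,0,0)
        im=np.hstack([a if a.shape[0]==h else f(a),np.zeros((h,10,3),np.uint8),f(b)]);im=im[:600,:];im=cv2.resize(im,None,fx=.76,fy=.76) if im.shape[1]>800 else im
        print(im.shape,a.shape,b.shape);cv2.imwrite('pics/o1.png',im)
E
```

```text
top carrier 0.83 [426.3 249.8] [134.  174.7] 87.9 circ [425.4 250.2]
top carrier 0.2 [425.8 297.5] [56.5 54.2] 89.6 circ [425.3 297.6]
top pocket_tray 0.6 [627.6   6.8] [173.6 174.1] 86.6 circ [627.4   7.5]
top parts_tray 0.84 [ 575.9 -158.6] [121.2 182.2] 89.4 circ [ 576.1 -158. ]
top nut 0.8 [427.5 268. ] [53.5 47.7] 70.9 circ [427.2 268.1]
top hold_plate 0.81 [427.7 270.5] [93.8 94.1] 71.0 circ [427.5 270.7]
top jar_0 0.88 [474.9 214.7] [69.5 59.2] 44.3 circ [474.  215.4]
top jar_0 0.73 [374.6 318.2] [74.3 54.9] 53.5 circ [381.4 312.5]
(426, 783, 3) (560, 360, 3) (500, 660, 3)
scene carrier 0.6 [421.4 264.9] [188.7 178.3] 88.6 circ [422.7 265.5]
scene pocket_tray 0.61 [618.   -5.6] [194.3 186. ] 87.2 circ [618.4  -4.4]
scene pocket_tray 0.19 [ 474.3 -268.8] [443.9 211.7] 1.9 circ [ 471.9 -221. ]
scene parts_tray 0.89 [ 572.9 -153.2] [187.  114.2] 0.2 circ [ 573.3 -147.5]
scene nut 0.81 [415.  252.6] [83.8 51.9] 64.6 circ [414.3 253. ]
scene nut 0.25 [452.7 224.6] [29.2 84.2] 2.1 circ [447.7 224.4]
scene hold_plate 0.79 [422.2 265.2] [85.5 91.7] 64.9 circ [423.3 269.4]
scene hold_plate 0.33 [578.8 -55.4] [179.9 170.8] 86.3 circ [577.1 -56.8]
scene jar_0 0.9 [361.2 274.3] [154.7  57.2] 75.1 circ [358.5 275. ]
scene jar_0 0.66 [482.7 299.9] [85.7 24.5] 79.5 circ [481.2 300.2]
```

View pics/o1.png

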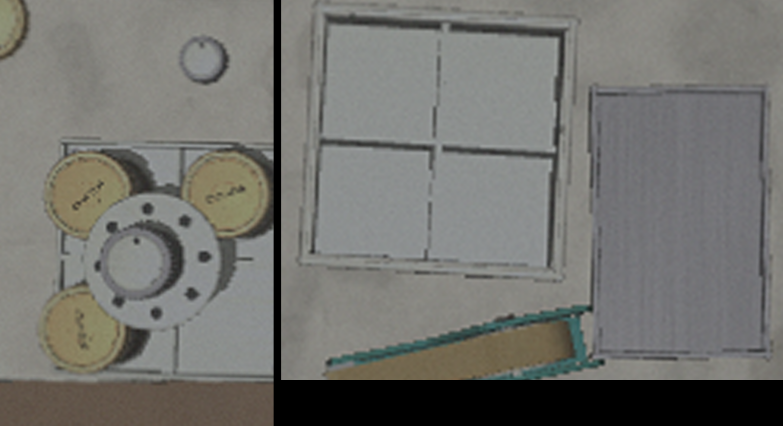

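The top crop shows two nuts. The one on the carrier stud is at top pixel (190,286), about 48 mm wide, with its mark on +x. The loose one at (210,213) is clearly smaller, so it's the look-alike. The stud nut is the larger one and the one for this job.

```bash
cat >> h.py <<'E'
def pose():
    s=manip.get_state();return np.array(s['eef_pos']),Ro.from_rotvec(s['tool_rot']),s
def rel(x,y,z,psi=None):
    """psi: yaw of tool x in world (tool down)"""
    p,R,s=pose();ps=np.arctan2(R.as_matrix()[1,0],R.as_matrix()[0,0])
    if psi is None: psi=ps
    T=Ro.from_matrix(np.array([[np.cos(psi),np.sin(psi),0],[np.sin(psi),-np.cos(psi),0],[0,0,-1]]))
    print('dp cm',np.round(R.inv().apply(np.array([x,y,z])-p)*100,2),'dr',np.round((R.inv()*T).as_rotvec(),3),'psi',round(ps,3),'now',np.round(p,4),'q',np.round(s['joints'],2),'t',round(s['time_s'],2),'w',round(s['gripper_width'],3),'F',np.round(s['force'],1),'gf',round(s['grasp_force'],1))
E
python3 -c "
from h import *
rel(.4275,.27,.20,-.264)"
```

```text
dp cm [-27.19 -17.37   3.13] dr [ 0.    -0.     2.966] psi 2.702 now [0.2555 0.5429 0.2313] q [ 1.07  0.09  1.23  0.    1.82 -0.06] t 2.5 w 0.999 F [-0.8 -0.2 -0.2] gf 0.0
```

Request:
step_arm(
  series=[
    {"dp":[-4,-2.5,0],"dr":[0,0,0.15],"fingers":8.5},
    {"dp":[-8,-5,0],"dr":[0,0,0.3],"fingers":8.5},
    {"dp":[-12,-7.5,0],"dr":[0,0,0.45],"fingers":8.5},
    {"dp":[-15.5,-10,0],"dr":[0,0,0.6],"fingers":8.5},
    {"dp":[-19,-12.2,0],"dr":[0,0,0.75],"fingers":8.5},
    {"dp":[-22,-14.1,0],"dr":[0,0,0.9],"fingers":8.5},
    {"dp":[-24.5,-15.6,0],"dr":[0,0,1.05],"fingers":8.5},
    {"dp":[-26.2,-16.8,0],"dr":[0,0,1.2],"fingers":8.5},
    {"dp":[-27.2,-17.4,0],"dr":[0,0,1.35],"fingers":8.5},
    {"dp":[-27.2,-17.4,0],"dr":[0,0,1.48],"fingers":8.5},
  ],
)

```text
time_s: 3.5
eef_pos: [0.4284, 0.2682, 0.2314]
tool_rot: [2.581, 1.791, 0.0]
force: [-0.3, -0.1, -0.4]
gripper_width: 0.997
grasp_force: 0.0
```

Request:
step_arm(
  series=[
    {"dr":[0,0,1.48]},
    {"dr":[0,0,1.48]},
    {"dr":[0,0,1.48]},
    {"dr":[0,0,1.48]},
    {"dr":[0,0,1.48]},
    {"dr":[0,0,1.48]},
    {"dr":[0,0,1.48]},
    {"dr":[0,0,1.48]},
    {"dr":[0,0,1.48]},
    {"dr":[0,0,1.48]},
  ],
)

```text
invalid input
```

```bash
python3 - <<'E'
from h import *
rel(.4275,.27,.124,-.264)
for n in('top','scene'):
    d=snap(n)
    for t,z in dict(nut=.124,nut_mark=.159,hold_plate=.097,jar_0=.004).items():
        for q in finder.landmark_of(n,t)[:4]: print(n,t,round(q['conf'],2),np.round(at(d,q['pixel'],z),4)[:2])
E
```

```text
dp cm [ 0.14 -0.15 10.74] dr [ 1.000e-03 -0.000e+00  1.477e+00] psi 1.213 now [0.4284 0.2682 0.2314] q [ 0.49 -0.16  1.48 -0.    1.83  0.85] t 3.5 w 0.997 F [-0.3 -0.1 -0.4] gf 0.0
top nut 0.64 [0.4204 0.2739]
top nut 0.59 [0.5689 0.2361]
top nut_mark 0.87 [0.4418 0.2704]
top nut_mark 0.78 [0.5672 0.2203]
top hold_plate 0.88 [0.4265 0.2726]
top jar_0 0.76 [0.4804 0.2279]
top jar_0 0.68 [0.3795 0.3193]
top jar_0 0.63 [0.438  0.2971]
top jar_0 0.41 [0.4797 0.314 ]
scene nut 0.66 [0.4195 0.274 ]
scene nut 0.54 [ 0.5179 -0.1167]
scene nut 0.43 [0.5039 0.1264]
scene nut_mark 0.71 [0.5061 0.1303]
scene nut_mark 0.56 [0.4446 0.2572]
scene hold_plate 0.68 [0.4238 0.2663]
scene jar_0 0.82 [0.3765 0.3143]
scene jar_0 0.64 [0.4654 0.2073]
scene jar_0 0.44 [0.4669 0.3313]
```

Request:
step_arm(
  series=[
    {"dp":[0.1,-0.4,0],"dr":[0,0,0.15],"fingers":8.5},
    {"dp":[0.1,-0.4,0],"dr":[0,0,0.3],"fingers":8.5},
    {"dp":[0.1,-0.4,0],"dr":[0,0,0.45],"fingers":8.5},
    {"dp":[0.1,-0.4,0],"dr":[0,0,0.6],"fingers":8.5},
    {"dp":[0.1,-0.4,0],"dr":[0,0,0.75],"fingers":8.5},
    {"dp":[0.1,-0.4,2],"dr":[0,0,0.9],"fingers":8.5},
    {"dp":[0.1,-0.4,4],"dr":[0,0,1.05],"fingers":8.5},
    {"dp":[0.1,-0.4,5],"dr":[0,0,1.2],"fingers":8.5},
    {"dp":[0.1,-0.4,5],"dr":[0,0,1.35],"fingers":8.5},
    {"dp":[0.1,-0.4,5],"dr":[0,0,1.48],"fingers":8.5},
  ],
)

```text
time_s: 5.0
eef_pos: [0.4237, 0.272, 0.1806]
tool_rot: [3.114, -0.412, -0.002]
force: [-0.4, -1.2, 0.1]
gripper_width: 0.997
grasp_force: 0.0
```

Request:
step_arm(
  newtons=40,
  series=[
    {"dp":[0,0,2],"dr":[0,0,0],"fingers":8.5},
    {"dp":[0,0,4],"dr":[0,0,0],"fingers":8.5},
    {"dp":[0,0,5.6],"dr":[0,0,0],"fingers":8.5},
    {"dp":[0,0,5.6],"dr":[0,0,0],"fingers":8.5},
    {"dp":[0,0,5.6],"dr":[0,0,0],"fingers":6},
    {"dp":[0,0,5.6],"dr":[0,0,0],"fingers":4},
    {"dp":[0,0,5.6],"dr":[0,0,0],"fingers":4},
    {"dp":[0,0,5.6],"dr":[0,0,0],"fingers":4},
    {"dp":[0,0,5.6],"dr":[0,0,0],"fingers":4},
    {"dp":[0,0,5.6],"dr":[0,0,0],"fingers":4},
  ],
)

```text
time_s: 6.0
eef_pos: [0.4248, 0.2724, 0.1269]
tool_rot: [-3.114, 0.404, -0.004]
force: [-0.3, 1.0, 5.5]
gripper_width: 0.546
grasp_force: 41.8
```

```bash
python3 -c "
from h import *
rel(.4275,.27,.124,-.264)"
```

```text
dp cm [0.32 0.16 0.29] dr [-0.002 -0.002  0.006] psi -0.258 now [0.4248 0.2724 0.1269] q [ 0.5  -0.17  1.67  0.    1.64  2.33] t 6.0 w 0.546 F [-0.3  1.   5.5] gf 41.8
```

Request:
step_arm(
  newtons=60,
  series=[
    {"dp":[0,0,-0.07],"dr":[0,0,-0.15],"fingers":4},
    {"dp":[0,0,-0.14],"dr":[0,0,-0.3],"fingers":4},
    {"dp":[0,0,-0.2],"dr":[0,0,-0.45],"fingers":4},
    {"dp":[0,0,-0.26],"dr":[0,0,-0.6],"fingers":4},
    {"dp":[0,0,-0.32],"dr":[0,0,-0.75],"fingers":4},
    {"dp":[0,0,-0.37],"dr":[0,0,-0.9],"fingers":4},
    {"dp":[0,0,-0.42],"dr":[0,0,-1.05],"fingers":4},
    {"dp":[0,0,-0.47],"dr":[0,0,-1.2],"fingers":4},
    {"dp":[0,0,-0.52],"dr":[0,0,-1.35],"fingers":4},
    {"dp":[0,0,-0.56],"dr":[0,0,-1.5],"fingers":4},
  ],
)

```text
time_s: 7.0
eef_pos: [0.424, 0.2715, 0.1303]
tool_rot: [2.549, 1.835, -0.002]
force: [1.6, -0.5, -2.6]
gripper_width: 0.548
grasp_force: 61.6
```

```bash
python3 - <<'E'
from h import *
rel(.4275,.27,.124,-.264)
d=snap('top');a=ortho(d,.37,.48,.21,.33,.163,4);d=snap('scene')
r,c=px(d,(.425,.271,.16));r,c=int(r),int(c);b=cv2.resize(d['frame'][r-40:r+60,c-45:c+45,::-1],None,fx=4,fy=4)
cv2.imwrite('pics/n1.png',np.hstack([a[:400],b[:400]]) if a.shape[0]>=400 else np.hstack([a,cv2.resize(b,(400,a.shape[0]))]))
E
```

```text
dp cm [-0.03  0.38  0.63] dr [1.000e-03 1.000e-03 1.512e+00] psi 1.248 now [0.424  0.2715 0.1303] q [ 0.5  -0.17  1.66 -0.    1.65  0.83] t 7.0 w 0.548 F [ 1.6 -0.5 -2.6] gf 61.6
```

View pics/n1.png

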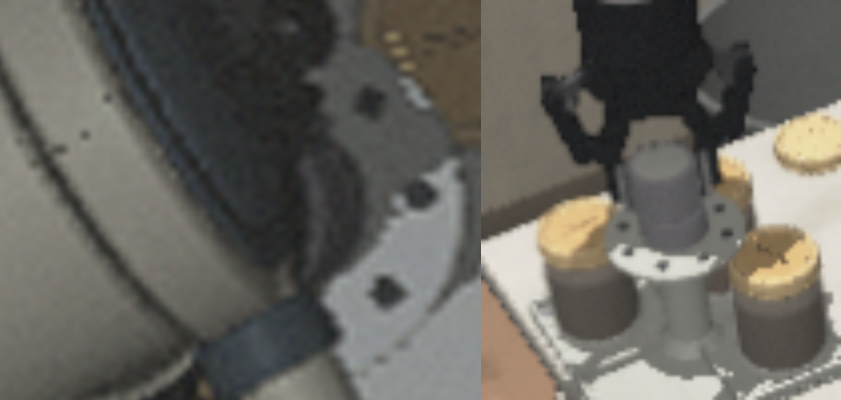

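The scene crop shows the fingers square on the nut at (660,190) and the plate still seated below it. The lateral force is small, so I'll keep unscrewing.

Request:
step_arm(
  series=[
    {"dp":[0,0,-0.04],"dr":[0,0,-0.15],"fingers":4},
    {"dp":[0,0,-0.08],"dr":[0,0,-0.3],"fingers":4},
    {"dp":[0,0,-0.12],"dr":[0,0,-0.45],"fingers":4},
    {"dp":[0,0,-0.17],"dr":[0,0,-0.6],"fingers":4},
    {"dp":[0,0,-0.21],"dr":[0,0,-0.75],"fingers":4},
    {"dp":[0,0,-0.26],"dr":[0,0,-0.9],"fingers":4},
    {"dp":[0,0,-0.3],"dr":[0,0,-1.05],"fingers":4},
    {"dp":[0,0,-0.35],"dr":[0,0,-1.2],"fingers":4},
    {"dp":[0,0,-0.4],"dr":[0,0,-1.35],"fingers":4},
    {"dp":[0,0,-0.44],"dr":[0,0,-1.5],"fingers":4},
  ],
)

```text
time_s: 8.1
eef_pos: [0.4253, 0.2715, 0.1353]
tool_rot: [0.623, 3.077, -0.0]
force: [4.8, -1.7, -2.1]
gripper_width: 0.546
grasp_force: 61.7
```

Request:
step_arm(
  series=[
    {"dp":[0,0,-0.04],"dr":[0,0,-0.15],"fingers":4},
    {"dp":[0,0,-0.09],"dr":[0,0,-0.3],"fingers":4},
    {"dp":[0,0,-0.13],"dr":[0,0,-0.45],"fingers":4},
    {"dp":[0,0,-0.18],"dr":[0,0,-0.6],"fingers":4},
    {"dp":[0,0,-0.22],"dr":[0,0,-0.75],"fingers":4},
    {"dp":[0,0,-0.27],"dr":[0,0,-0.9],"fingers":4},
    {"dp":[0,0,-0.31],"dr":[0,0,-1.05],"fingers":4},
    {"dp":[0,0,-0.36],"dr":[0,0,-1.2],"fingers":4},
    {"dp":[0,0,-0.41],"dr":[0,0,-1.35],"fingers":4},
    {"dp":[0,0,-0.45],"dr":[0,0,-1.5],"fingers":4},
  ],
)

```text
time_s: 9.1
eef_pos: [0.4252, 0.2721, 0.1399]
tool_rot: [-1.642, 2.675, -0.001]
force: [4.8, 1.0, -1.8]
gripper_width: 0.545
grasp_force: 61.8
```

```bash
python3 -c "
from h import *
rel(.4275,.27,.124,-.264)"
```

```text
dp cm [ 0.09 -0.3   1.59] dr [-3.000e-03 -1.000e-03 -1.776e+00] psi -2.04 now [0.4252 0.2721 0.1399] q [ 0.5  -0.17  1.64 -0.    1.66 -2.17] t 9.1 w 0.545 F [ 4.8  1.  -1.8] gf 61.8
```

Request:
step_arm(
  series=[
    {"dp":[0,0,-0.04],"dr":[0,0,-0.15],"fingers":4},
    {"dp":[0,0,-0.09],"dr":[0,0,-0.3],"fingers":4},
    {"dp":[0,0,-0.11],"dr":[0,0,-0.36],"fingers":4},
    {"dp":[0,0,-0.11],"dr":[0,0,-0.36],"fingers":4},
    {"dp":[0,0,-0.11],"dr":[0,0,-0.36],"fingers":8.5},
    {"dp":[0,0,-0.11],"dr":[0,0,-0.36],"fingers":8.5},
    {"dp":[0,0,-0.11],"dr":[0,0,-0.36],"fingers":8.5},
    {"dp":[0,0,-0.11],"dr":[0,0,-0.36],"fingers":8.5},
  ],
)

```text
time_s: 9.9
eef_pos: [0.4239, 0.2719, 0.1408]
tool_rot: [2.094, -2.341, -0.0]
force: [-0.1, -0.2, -0.0]
gripper_width: 0.993
grasp_force: 0.0
```

Request:
step_arm(
  series=[
    {"dp":[0,0,0],"dr":[0,0,0.15],"fingers":8.5},
    {"dp":[0,0,0],"dr":[0,0,0.3],"fingers":8.5},
    {"dp":[0,0,0],"dr":[0,0,0.45],"fingers":8.5},
    {"dp":[0,0,0],"dr":[0,0,0.6],"fingers":8.5},
    {"dp":[0,0,0],"dr":[0,0,0.75],"fingers":8.5},
    {"dp":[0,0,0],"dr":[0,0,0.9],"fingers":8.5},
    {"dp":[0,0,0],"dr":[0,0,1.05],"fingers":8.5},
    {"dp":[0,0,0],"dr":[0,0,1.2],"fingers":8.5},
    {"dp":[0,0,0],"dr":[0,0,1.35],"fingers":8.5},
    {"dp":[0,0,0],"dr":[0,0,1.5],"fingers":8.5},
  ],
)

```text
time_s: 10.9
eef_pos: [0.424, 0.2719, 0.1409]
tool_rot: [-0.073, -3.141, 0.0]
force: [0.3, -0.6, -0.7]
gripper_width: 0.997
grasp_force: 0.0
```

```bash
python3 - <<'E'
from h import *
rel(.4275,.27,.124,-.264)
for n in ('scene','top'):
    d=snap(n)
    for t,z in dict(nut=.139,nut_mark=.174).items():
        for q in finder.landmark_of(n,t)[:4]: print(n,t,round(q['conf'],2),np.round(at(d,q['pixel'],z),4)[:2])
E
```

```text
dp cm [-0.36 -0.18  1.69] dr [ 0.    -0.    -2.924] psi 3.095 now [0.424  0.2719 0.1409] q [ 0.5  -0.17  1.64 -0.    1.67 -1.02] t 10.9 w 0.997 F [ 0.3 -0.6 -0.7] gf 0.0
scene nut 0.71 [0.4976 0.1211]
scene nut 0.43 [0.42   0.2736]
scene nut_mark 0.57 [0.4992 0.1084]
scene nut_mark 0.56 [0.4212 0.2417]
top nut 0.73 [0.5653 0.2307]
top nut_mark 0.77 [0.5688 0.2164]
top nut_mark 0.59 [0.4228 0.2419]
```

Request:
step_arm(
  newtons=60,
  series=[
    {"dp":[0,0,0],"dr":[0,0,0],"fingers":4},
    {"dp":[0,0,0],"dr":[0,0,0],"fingers":4},
    {"dp":[0,0,0],"dr":[0,0,0],"fingers":4},
    {"dp":[0,0,0],"dr":[0,0,0],"fingers":4},
    {"dp":[0,0,0],"dr":[0,0,0],"fingers":4},
  ],
)

```text
time_s: 11.7
eef_pos: [0.4245, 0.272, 0.1413]
tool_rot: [0.062, 3.14, 0.001]
force: [0.2, -0.1, 2.2]
gripper_width: 0.54
grasp_force: 61.1
```

Request:
step_arm(
  series=[
    {"dp":[0,0,-0.04],"dr":[0,0,-0.15],"fingers":4},
    {"dp":[0,0,-0.09],"dr":[0,0,-0.3],"fingers":4},
    {"dp":[0,0,-0.13],"dr":[0,0,-0.45],"fingers":4},
    {"dp":[0,0,-0.18],"dr":[0,0,-0.6],"fingers":4},
    {"dp":[0,0,-0.22],"dr":[0,0,-0.75],"fingers":4},
    {"dp":[0,0,-0.27],"dr":[0,0,-0.9],"fingers":4},
    {"dp":[0,0,-0.31],"dr":[0,0,-1.05],"fingers":4},
    {"dp":[0,0,-0.36],"dr":[0,0,-1.2],"fingers":4},
    {"dp":[0,0,-0.4],"dr":[0,0,-1.3],"fingers":4},
    {"dp":[0,0,-0.4],"dr":[0,0,-1.3],"fingers":4},
  ],
)

```text
time_s: 12.7
eef_pos: [0.4246, 0.2717, 0.1453]
tool_rot: [-1.851, 2.537, -0.002]
force: [1.8, -1.8, 2.3]
gripper_width: 0.543
grasp_force: 45.6
```

Request:
step_arm(
  series=[
    {"dp":[0,0,-0.3],"dr":[0,0,0],"fingers":4},
    {"dp":[0,0,-0.6],"dr":[0,0,0],"fingers":4},
    {"dp":[0,0,-0.9],"dr":[0,0,0],"fingers":4},
    {"dp":[0,0,-1.2],"dr":[0,0,0],"fingers":4},
  ],
)

```text
time_s: 13.1
eef_pos: [0.4236, 0.2721, 0.1569]
tool_rot: [1.85, -2.538, -0.001]
force: [-0.1, 0.4, -2.3]
gripper_width: 0.542
grasp_force: 62.0
```

Request:
step_arm(
  series=[
    {"dp":[0,0,-1],"dr":[0,0,0],"fingers":4},
    {"dp":[0,0,-3],"dr":[0,0,0],"fingers":4},
    {"dp":[0,0,-5],"dr":[0,0,0.15],"fingers":4},
    {"dp":[0,0,-6.5],"dr":[0,0,0.3],"fingers":4},
    {"dp":[0,0,-7],"dr":[0,0,0.45],"fingers":4},
    {"dp":[0,0,-7],"dr":[0,0,0.6],"fingers":4},
    {"dp":[0,0,-7],"dr":[0,0,0.75],"fingers":4},
    {"dp":[0,0,-7],"dr":[0,0,0.9],"fingers":4},
    {"dp":[0,0,-7],"dr":[0,0,1.05],"fingers":4},
    {"dp":[0,0,-7],"dr":[0,0,1.2],"fingers":4},
  ],
)

```text
time_s: 14.1
eef_pos: [0.4239, 0.2721, 0.2277]
tool_rot: [-0.085, 3.14, 0.001]
force: [-0.2, 0.0, -1.2]
gripper_width: 0.54
grasp_force: 62.2
```

```bash
python3 -c "
from h import *
rel(.524,-.158,.22,np.pi/2)"
```

```text
dp cm [ -7.67 -43.49   0.76] dr [ 1.000e-03 -0.000e+00  1.625e+00] psi -3.088 now [0.4239 0.2721 0.2277] q [ 0.5  -0.17  1.49  0.    1.82 -1.12] t 14.1 w 0.54 F [-0.2  0.  -1.2] gf 62.2
```

Request:
step_arm(
  series=[
    {"dp":[-0.5,-3,0],"dr":[0,0,0.1],"fingers":4},
    {"dp":[-1.2,-7,0],"dr":[0,0,0.25],"fingers":4},
    {"dp":[-2,-11.5,0],"dr":[0,0,0.4],"fingers":4},
    {"dp":[-2.8,-16,0],"dr":[0,0,0.55],"fingers":4},
    {"dp":[-3.6,-20.5,0],"dr":[0,0,0.7],"fingers":4},
    {"dp":[-4.4,-25,0],"dr":[0,0,0.85],"fingers":4},
    {"dp":[-5.2,-29.5,0],"dr":[0,0,1.0],"fingers":4},
    {"dp":[-6,-34,0],"dr":[0,0,1.15],"fingers":4},
    {"dp":[-6.7,-38,0],"dr":[0,0,1.3],"fingers":4},
    {"dp":[-7.2,-41,0],"dr":[0,0,1.45],"fingers":4},
  ],
)

```text
time_s: 15.1
eef_pos: [0.5207, -0.1353, 0.2275]
tool_rot: [2.021, 2.405, 0.0]
force: [-0.0, 1.6, -1.3]
gripper_width: 0.538
grasp_force: 62.3
```

```bash
python3 -c "
from h import *
rel(.524,-.158,.05,np.pi/2)
d=snap('top')
box(d,'parts_tray',.008,'top');box(d,'nut',.255,'top')
d=snap('scene','s2.png')"
```

```text
dp cm [-2.28 -0.07 17.75] dr [0.    0.    0.173] psi 1.744 now [ 0.5207 -0.1353  0.2275] q [-0.32 -0.08  1.41 -0.    1.81 -0.49] t 15.1 w 0.538 F [-0.   1.6 -1.3] gf 62.3
top parts_tray 0.62 [ 579.6 -115.1] [ 63.8 188.1] 78.3 circ [ 575.8 -132.9]
top nut 0.7 [550.8 210.8] [25.6 25.8] 89.7 circ [550.7 210.8]
```

View pics/s2.png

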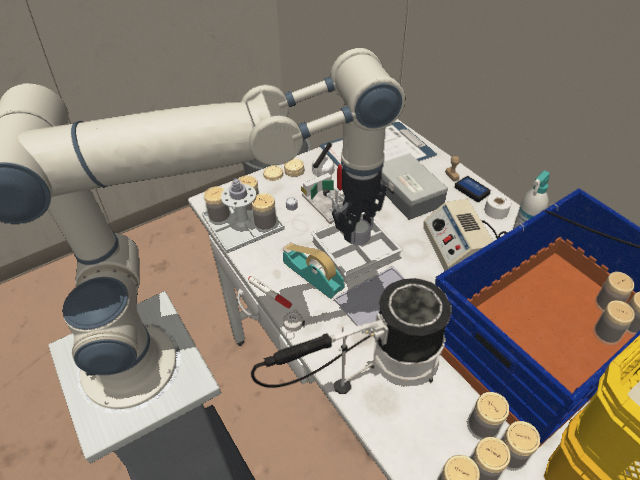

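The scene picture shows the nut held at (362,232), and the bare stud with its plate still on the carrier at (238,190). Now I'll lower the nut into the near end of the tray.

Request:
step_arm(
  series=[
    {"dp":[-1.5,0,2],"dr":[0,0,0.1],"fingers":4},
    {"dp":[-2.3,-0.1,6],"dr":[0,0,0.17],"fingers":4},
    {"dp":[-2.3,-0.1,10],"dr":[0,0,0.17],"fingers":4},
    {"dp":[-2.3,-0.1,14],"dr":[0,0,0.17],"fingers":4},
    {"dp":[-2.3,-0.1,17],"dr":[0,0,0.17],"fingers":4},
    {"dp":[-2.3,-0.1,19],"dr":[0,0,0.17],"fingers":4},
    {"dp":[-2.3,-0.1,20.5],"dr":[0,0,0.17],"fingers":4},
    {"dp":[-2.3,-0.1,21.2],"dr":[0,0,0.17],"fingers":4},
    {"dp":[-2.3,-0.1,21.6],"dr":[0,0,0.17],"fingers":4},
    {"dp":[-2.3,-0.1,21.8],"dr":[0,0,0.17],"fingers":4},
  ],
)

```text
time_s: 16.3
eef_pos: [0.5244, -0.1557, 0.0098]
tool_rot: [2.207, 2.233, 0.001]
force: [0.1, -0.0, -1.6]
gripper_width: 0.542
grasp_force: 62.3
```

Request:
step_arm(
  series=[
    {"dp":[0,0,0.1],"dr":[0,0,0],"fingers":4},
    {"dp":[0,0,0.2],"dr":[0,0,0],"fingers":4},
    {"dp":[0,0,0.2],"dr":[0,0,0],"fingers":4},
  ],
)

```text
time_s: 16.6
eef_pos: [0.5245, -0.156, 0.0082]
tool_rot: [2.208, 2.232, 0.001]
force: [-0.7, 0.9, 2.7]
gripper_width: 0.537
grasp_force: 62.5
```

Request:
step_arm(
  series=[
    {"dp":[0,0,0],"dr":[0,0,0],"fingers":7},
    {"dp":[0,0,0],"dr":[0,0,0],"fingers":7},
    {"dp":[0,0,-0.5],"dr":[0,0,0],"fingers":7},
    {"dp":[0,0,-3],"dr":[0,0,0],"fingers":7},
    {"dp":[0,0,-7],"dr":[0,0,0],"fingers":7},
    {"dp":[0,0,-11],"dr":[0,0,0],"fingers":8.5},
    {"dp":[0,0,-15],"dr":[0,0,0],"fingers":8.5},
    {"dp":[0,0,-19],"dr":[0,0,0],"fingers":8.5},
    {"dp":[0,0,-21],"dr":[0,0,0],"fingers":8.5},
  ],
)

```text
time_s: 17.5
eef_pos: [0.5246, -0.1561, 0.222]
tool_rot: [2.205, 2.23, 0.004]
force: [0.4, 0.2, -0.1]
gripper_width: 1.0
grasp_force: 0.0
```

```bash
python3 - <<'E'
from h import *
rel(.4248,.272,.215,np.pi/2+1.1)
for n in ('scene','top'):
    d=snap(n)
    for t,z in dict(nut=.003,hold_plate=.097,stud_top=.15).items():
        for q in finder.landmark_of(n,t)[:3]: print(n,t,round(q['conf'],2),np.round(at(d,q['pixel'],z),4)[:2])
    box(d,'hold_plate',.102,n)
E
```

```text
dp cm [42.92 -9.51  0.55] dr [ 0.004  0.005 -1.089] psi 1.582 now [ 0.5246 -0.1561  0.222 ] q [-0.35 -0.06  1.4  -0.    1.8  -0.36] t 17.5 w 1.0 F [ 0.4  0.2 -0.1] gf 0.0
scene nut 0.89 [ 0.5322 -0.1521]
scene nut 0.6 [0.5658 0.2563]
scene nut 0.18 [0.4795 0.2174]
scene hold_plate 0.95 [0.4248 0.2762]
scene stud_top 0.97 [0.4237 0.2793]
scene hold_plate 0.76 [424.7 267.4] [92.5 94.1] 64.9 circ [424.6 270. ]
scene hold_plate 0.65 [579.1 -56. ] [184.3 173. ] 86.8 circ [569.5 -59.4]
top nut 0.7 [0.5739 0.2544]
top nut 0.67 [ 0.5263 -0.1555]
top nut 0.64 [0.422  0.3062]
top hold_plate 0.83 [0.4224 0.2725]
top hold_plate 0.42 [ 0.5695 -0.1404]
top stud_top 0.89 [0.4215 0.2791]
top stud_top 0.61 [ 0.6412 -0.0273]
top hold_plate 0.8 [427.  271.1] [94.9 91.8] 26.3 circ [427.6 270.6]
```

Request:
step_arm(
  series=[
    {"dp":[3,-0.6,0],"dr":[0,0,0.15],"fingers":8.5},
    {"dp":[7.5,-1.6,0],"dr":[0,0,0.3],"fingers":8.5},
    {"dp":[12,-2.6,0],"dr":[0,0,0.45],"fingers":8.5},
    {"dp":[16.5,-3.6,0],"dr":[0,0,0.6],"fingers":8.5},
    {"dp":[21,-4.6,0],"dr":[0,0,0.75],"fingers":8.5},
    {"dp":[25.5,-5.6,0],"dr":[0,0,0.9],"fingers":8.5},
    {"dp":[30,-6.6,0],"dr":[0,0,1.05],"fingers":8.5},
    {"dp":[34.5,-7.6,0],"dr":[0,0,1.2],"fingers":8.5},
    {"dp":[38.5,-8.6,0],"dr":[0,0,1.35],"fingers":8.5},
    {"dp":[41.5,-9.2,0],"dr":[0,0,1.5],"fingers":8.5},
  ],
)

```text
time_s: 19.0
eef_pos: [0.4272, 0.2566, 0.2164]
tool_rot: [3.123, 0.343, -0.001]
force: [1.4, -0.8, 0.4]
gripper_width: 0.997
grasp_force: 0.0
```

```bash
python3 -c "
from h import *
rel(.4248,.2722,.102,0)"
```

```text
dp cm [ 0.11 -1.57 11.44] dr [0.    0.    0.219] psi 0.219 now [0.4272 0.2566 0.2164] q [ 0.47 -0.19  1.52  0.    1.8   1.82] t 19.0 w 0.997 F [ 1.4 -0.8  0.4] gf 0.0
```

Request:
step_arm(
  series=[
    {"dp":[0.1,-1.0,0],"dr":[0,0,0.1],"fingers":8.5},
    {"dp":[0.1,-1.0,0],"dr":[0,0,0.15],"fingers":8.5},
    {"dp":[0.1,-1.0,2],"dr":[0,0,0.15],"fingers":8.5},
    {"dp":[0.1,-1.0,3],"dr":[0,0,0.15],"fingers":8.5},
    {"dp":[0.1,-1.0,3],"dr":[0,0,0.15],"fingers":8.5},
  ],
)

```text
time_s: 19.5
eef_pos: [0.426, 0.2644, 0.1843]
tool_rot: [3.137, 0.116, -0.006]
force: [0.3, 0.2, 0.5]
gripper_width: 0.998
grasp_force: 0.0
```

```bash
python3 -c "
from h import *
rel(.4248,.2722,.102,0)"
```

```text
dp cm [-0.03 -0.81  8.23] dr [0.002 0.004 0.074] psi 0.074 now [0.426  0.2644 0.1843] q [ 0.49 -0.18  1.57 -0.    1.75  1.98] t 19.5 w 0.998 F [0.3 0.2 0.5] gf 0.0
```

Request:
step_arm(
  newtons=40,
  series=[
    {"dp":[0,-0.8,1],"dr":[0,0,0.07],"fingers":8.5},
    {"dp":[0,-0.8,3],"dr":[0,0,0.07],"fingers":8.5},
    {"dp":[0,-0.8,6],"dr":[0,0,0.07],"fingers":8.5},
    {"dp":[0,-0.8,8.2],"dr":[0,0,0.07],"fingers":8.5},
    {"dp":[0,-0.8,8.2],"dr":[0,0,0.07],"fingers":8.5},
    {"dp":[0,-0.8,8.2],"dr":[0,0,0.07],"fingers":3.8},
    {"dp":[0,-0.8,8.2],"dr":[0,0,0.07],"fingers":3.8},
    {"dp":[0,-0.8,8.2],"dr":[0,0,0.07],"fingers":3.8},
    {"dp":[0,-0.8,8.2],"dr":[0,0,0.07],"fingers":3.8},
    {"dp":[0,-0.8,8.2],"dr":[0,0,0.07],"fingers":3.8},
  ],
)

```text
time_s: 20.5
eef_pos: [0.4274, 0.2733, 0.1075]
tool_rot: [-3.14, -0.006, -0.006]
force: [-0.7, -1.0, 6.4]
gripper_width: 0.527
grasp_force: 41.9
```

```bash
python3 -c "
from h import *
rel(.611,-.158,.23,0)"
```

```text
dp cm [ 18.25  43.17 -12.26] dr [-0.002 -0.004  0.004] psi 0.004 now [0.4274 0.2733 0.1075] q [ 0.5  -0.15  1.69 -0.    1.6   2.07] t 20.5 w 0.527 F [-0.7 -1.   6.4] gf 41.9
```

Request:
step_arm(
  newtons=80,
  series=[
    {"dp":[0,0,0],"dr":[0,0,0],"fingers":3.8},
    {"dp":[0,0,-0.5],"dr":[0,0,0],"fingers":3.8},
    {"dp":[0,0,-1],"dr":[0,0,0],"fingers":3.8},
    {"dp":[0,0,-2],"dr":[0,0,0],"fingers":3.8},
    {"dp":[0,0,-3],"dr":[0,0,0],"fingers":3.8},
    {"dp":[0,0,-5],"dr":[0,0,0],"fingers":3.8},
    {"dp":[0,0,-7],"dr":[0,0,0],"fingers":3.8},
    {"dp":[0,0,-9],"dr":[0,0,0],"fingers":3.8},
    {"dp":[0,0,-11],"dr":[0,0,0],"fingers":3.8},
    {"dp":[0,0,-12],"dr":[0,0,0],"fingers":3.8},
  ],
)

```text
time_s: 21.5
eef_pos: [0.4268, 0.2731, 0.2278]
tool_rot: [-3.14, -0.006, -0.005]
force: [-0.5, -0.7, -2.8]
gripper_width: 0.518
grasp_force: 82.1
```

```bash
python3 -c "
from h import *
rel(.611,-.158,.22,0)"
```

```text
dp cm [18.26 43.18  0.76] dr [-0.002 -0.003  0.004] psi 0.004 now [0.4268 0.2731 0.2278] q [ 0.5  -0.16  1.49  0.    1.82  2.07] t 21.5 w 0.518 F [-0.5 -0.7 -2.8] gf 82.1
```

Request:
step_arm(
  series=[
    {"dp":[0.8,2,0],"dr":[0,0,0],"fingers":3.8},
    {"dp":[2.3,5.5,0],"dr":[0,0,0],"fingers":3.8},
    {"dp":[4,9.5,0],"dr":[0,0,0],"fingers":3.8},
    {"dp":[5.9,14,0],"dr":[0,0,0],"fingers":3.8},
    {"dp":[7.8,18.5,0],"dr":[0,0,0],"fingers":3.8},
    {"dp":[9.7,23,0],"dr":[0,0,0],"fingers":3.8},
    {"dp":[11.6,27.5,0],"dr":[0,0,0],"fingers":3.8},
    {"dp":[13.5,32,0],"dr":[0,0,0],"fingers":3.8},
    {"dp":[15.4,36.5,0],"dr":[0,0,0],"fingers":3.8},
    {"dp":[17,40.2,0],"dr":[0,0,0],"fingers":3.8},
  ],
)

```text
time_s: 22.5
eef_pos: [0.5982, -0.1312, 0.2244]
tool_rot: [3.141, 0.004, -0.001]
force: [0.9, 1.8, -2.0]
gripper_width: 0.522
grasp_force: 82.2
```

Request:
step_arm(
  series=[
    {"dp":[0.8,2,0],"dr":[0,0,0],"fingers":3.8},
    {"dp":[1.2,3,0],"dr":[0,0,0],"fingers":3.8},
    {"dp":[1.2,3,0],"dr":[0,0,0],"fingers":3.8},
    {"dp":[1.2,3,0],"dr":[0,0,0],"fingers":3.8},
  ],
)

```text
time_s: 22.9
eef_pos: [0.6098, -0.1574, 0.2249]
tool_rot: [-3.141, -0.007, 0.001]
force: [0.0, 0.2, -3.0]
gripper_width: 0.521
grasp_force: 82.2
```

```bash
python3 - <<'E'
from h import *
rel(.611,-.158,.03,0)
d=snap('scene');p=pose()[0]
for t,z in dict(hold_plate=p[2]-.0105,nut=.003).items():
    for q in finder.landmark_of('scene',t)[:3]: print(t,round(q['conf'],2),np.round(at(d,q['pixel'],z),4)[:2])
r,c=px(d,p-[0,0,.05]);r,c=int(r),int(c)
cv2.imwrite('pics/p1.png',cv2.resize(d['frame'][r-70:r+110,c-100:c+100,::-1],None,fx=3,fy=3))
E
```

```text
dp cm [ 0.13  0.07 19.49] dr [-0.001  0.     0.004] psi 0.004 now [ 0.6098 -0.1574  0.2249] q [-0.31  0.17  1.15  0.    1.82  1.26] t 22.9 w 0.521 F [ 0.   0.2 -3. ] gf 82.2
hold_plate 0.84 [ 0.6007 -0.1652]
nut 0.82 [ 0.5231 -0.1536]
nut 0.46 [0.5671 0.2517]
nut 0.22 [0.6676 0.0505]
```

View pics/p1.png

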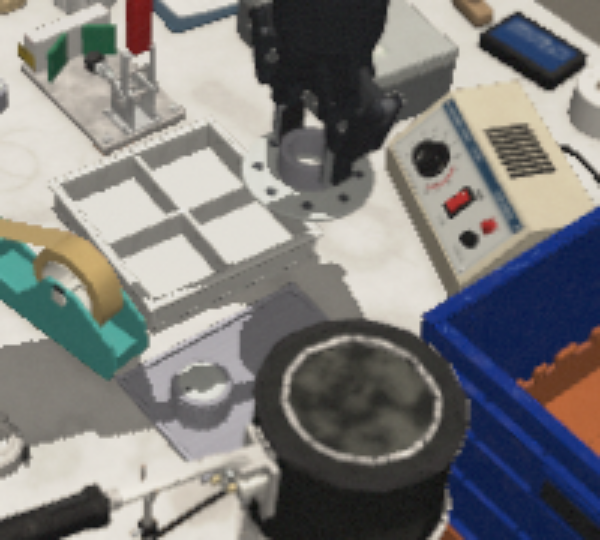

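Request:
step_arm(
  series=[
    {"dp":[-0.2,0,3],"dr":[0,0,0],"fingers":3.8},
    {"dp":[-0.2,0,7],"dr":[0,0,0],"fingers":3.8},
    {"dp":[-0.2,0,11],"dr":[0,0,0],"fingers":3.8},
    {"dp":[-0.2,0,15],"dr":[0,0,0],"fingers":3.8},
    {"dp":[-0.2,0,18],"dr":[0,0,0],"fingers":3.8},
    {"dp":[-0.2,0,19.5],"dr":[0,0,0],"fingers":3.8},
    {"dp":[-0.2,0,20.3],"dr":[0,0,0],"fingers":3.8},
    {"dp":[-0.2,0,20.8],"dr":[0,0,0],"fingers":3.8},
    {"dp":[-0.2,0,21],"dr":[0,0,0],"fingers":3.8},
    {"dp":[-0.2,0,21.1],"dr":[0,0,0],"fingers":3.8},
  ],
)

```text
time_s: 24.05
eef_pos: [0.6089, -0.1587, 0.0156]
tool_rot: [3.141, 0.006, 0.004]
force: [-1.0, 0.2, -2.4]
gripper_width: 0.52
grasp_force: 82.3
```

Request:
step_arm(
  series=[
    {"dp":[0,0,0.1],"dr":[0,0,0],"fingers":3.8},
    {"dp":[0,0,0.2],"dr":[0,0,0],"fingers":3.8},
  ],
)

```text
time_s: 24.25
eef_pos: [0.6086, -0.1588, 0.0138]
tool_rot: [3.141, 0.006, 0.003]
force: [-3.5, 0.6, 7.1]
gripper_width: 0.521
grasp_force: 83.3
```

Request:
step_arm(
  series=[
    {"dp":[0,0,-0.1],"dr":[0,0,0],"fingers":7},
    {"dp":[0,0,-0.1],"dr":[0,0,0],"fingers":7},
    {"dp":[0,0,-0.1],"dr":[0,0,0],"fingers":7},
    {"dp":[0,0,-2],"dr":[0,0,0],"fingers":7},
    {"dp":[0,0,-6],"dr":[0,0,0],"fingers":8.5},
    {"dp":[0,0,-10],"dr":[0,0,0],"fingers":8.5},
    {"dp":[0,0,-14],"dr":[0,0,0],"fingers":8.5},
    {"dp":[0,0,-18],"dr":[0,0,0],"fingers":8.5},
    {"dp":[0,0,-20],"dr":[0,0,0],"fingers":8.5},
  ],
)

```text
time_s: 25.15
eef_pos: [0.6089, -0.1588, 0.2171]
tool_rot: [3.14, 0.006, 0.01]
force: [0.6, -0.6, -0.1]
gripper_width: 0.996
grasp_force: 0.0
```

Request:
step_arm(
  series=[
    {"dp":[-1,-3,0],"dr":[0,0,0],"fingers":8.5},
    {"dp":[-2.5,-7,0],"dr":[0,0,0],"fingers":8.5},
    {"dp":[-4,-11.5,0],"dr":[0,0,0],"fingers":8.5},
    {"dp":[-5.5,-16,0],"dr":[0,0,0],"fingers":8.5},
    {"dp":[-7,-20.5,0],"dr":[0,0,0],"fingers":8.5},
    {"dp":[-8.5,-25,0],"dr":[0,0,0],"fingers":8.5},
    {"dp":[-10,-29,0],"dr":[0,0,0],"fingers":8.5},
    {"dp":[-11,-32,0],"dr":[0,0,0],"fingers":8.5},
    {"dp":[-12,-34,0],"dr":[0,0,0],"fingers":8.5},
  ],
)

```text
time_s: 26.05
eef_pos: [0.4858, 0.1832, 0.2121]
tool_rot: [-3.141, -0.009, -0.001]
force: [-0.3, 0.8, -0.4]
gripper_width: 0.996
grasp_force: 0.0
```

```bash
python3 - <<'E'
from h import *
rel(.479,.222,.2,np.pi/4)
d=snap('top')
for t,z in dict(hold_plate=.003,nut=.003,jar_0=.004).items():
    for q in finder.landmark_of('top',t)[:4]: print(t,round(q['conf'],2),np.round(at(d,q['pixel'],z),4)[:2])
box(d,'hold_plate',.008,'top');box(d,'parts_tray',.008,'top');box(d,'nut',.038,'top');box(d,'pocket_tray',.036,'top')
a=ortho(d,.46,.72,-.23,.11,.02,2);cv2.imwrite('pics/t1.png',a)
b=ortho(d,.33,.53,.17,.37,.095,2);cv2.imwrite('pics/j1.png',b)
E
```

```text
dp cm [-0.65 -3.88  1.21] dr [-0.    -0.001 -0.78 ] psi 0.006 now [0.4858 0.1832 0.2121] q [ 0.29 -0.13  1.48  0.    1.79  1.86] t 26.05 w 0.996 F [-0.3  0.8 -0.4] gf 0.0
hold_plate 0.24 [ 0.5244 -0.1541]
nut 0.8 [ 0.5197 -0.1575]
nut 0.19 [0.5881 0.0465]
jar_0 0.98 [0.378  0.3225]
jar_0 0.6 [0.4763 0.2294]
jar_0 0.52 [ 0.5194 -0.1562]
top hold_plate 0.87 [ 608.4 -158.7] [93.5 96.3] 43.9 circ [ 609.2 -158.5]
top hold_plate 0.74 [631.7   5.9] [181.5 182.4] 86.3 circ [631.8   5. ]
top parts_tray 0.83 [ 577.2 -157.6] [183.1 120.6] 0.7 circ [ 577.6 -157.3]
top parts_tray 0.49 [631.1   7. ] [179.7 181.3] 86.5 circ [631.8   6. ]
top nut 0.65 [ 525.5 -154.4] [46.9 47.3] 43.9 circ [ 526.6 -154.5]
top nut 0.55 [395.5 250. ] [137.3 112.1] 89.4 circ [393.2 246.7]
top pocket_tray 0.75 [627.3   6.8] [173.7 174. ] 86.5 circ [627.6   6.8]
```

View pics/t1.png

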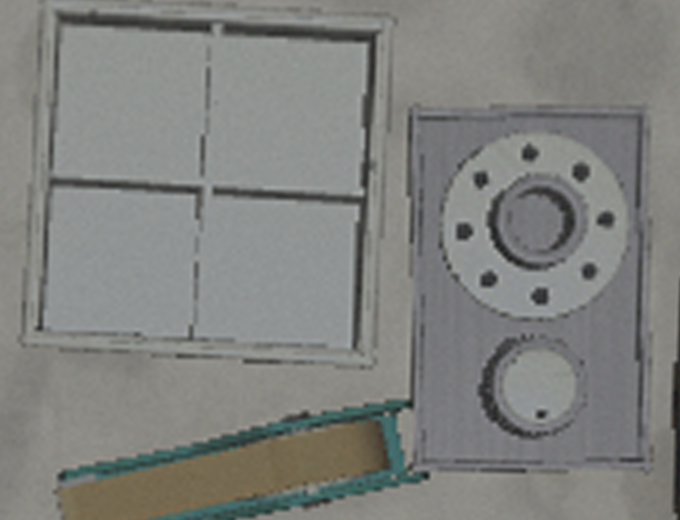

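The plate lies flat at (535,220) in the tray and the nut is beside it at (538,385). Now the jars.

View pics/j1.png

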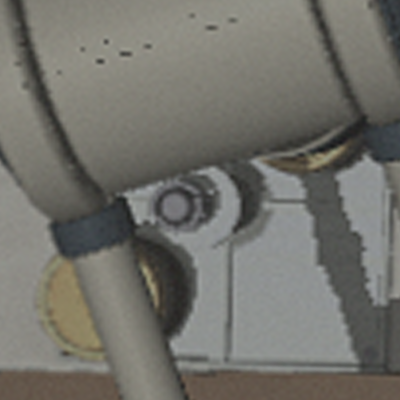

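Request:
step_arm(
  series=[
    {"dp":[0,0,0],"dr":[0,0,-0.15],"fingers":8.5},
    {"dp":[0,0,0],"dr":[0,0,-0.3],"fingers":8.5},
    {"dp":[0,0,0],"dr":[0,0,-0.45],"fingers":8.5},
    {"dp":[0,0,0],"dr":[0,0,-0.6],"fingers":8.5},
    {"dp":[-0.5,-1,0],"dr":[0,0,-0.75],"fingers":8.5},
    {"dp":[-1,-3,0],"dr":[0,0,-0.9],"fingers":8.5},
    {"dp":[-1.2,-4,0],"dr":[0,0,-1.05],"fingers":8.5},
    {"dp":[-1.2,-4,0],"dr":[0,0,-1.2],"fingers":8.5},
    {"dp":[-1.2,-4,0],"dr":[0,0,-1.35],"fingers":8.5},
    {"dp":[-1.2,-4,0],"dr":[0,0,-1.5],"fingers":8.5},
  ],
)

```text
time_s: 27.45
eef_pos: [0.4749, 0.2203, 0.2118]
tool_rot: [2.289, 2.151, -0.0]
force: [-0.3, 0.3, -0.7]
gripper_width: 0.996
grasp_force: 0.0
```

Request:
step_arm(
  series=[
    {"dp":[0,0,0],"dr":[0,0,-0.15],"fingers":8.5},
    {"dp":[0,0,0],"dr":[0,0,-0.3],"fingers":8.5},
    {"dp":[0,0,0],"dr":[0,0,-0.45],"fingers":8.5},
    {"dp":[0,0,0],"dr":[0,0,-0.6],"fingers":8.5},
    {"dp":[0,0,0],"dr":[0,0,-0.75],"fingers":8.5},
    {"dp":[0,0,0],"dr":[0,0,-0.85],"fingers":8.5},
    {"dp":[0,0,0],"dr":[0,0,-0.85],"fingers":8.5},
    {"dp":[0,0,0],"dr":[0,0,-0.85],"fingers":8.5},
  ],
)

```text
time_s: 28.25
eef_pos: [0.4748, 0.2205, 0.2118]
tool_rot: [-1.211, -2.899, 0.0]
force: [-0.3, 0.3, 1.0]
gripper_width: 0.994
grasp_force: 0.0
```

```bash
python3 - <<'E'
from h import *
rel(.473,.2245,.05,np.pi*.75)
for n in ('top','scene'):
    d=snap(n)
    for q in finder.landmark_of(n,'jar_0')[:4]: print(round(q['conf'],2),np.round(at(d,q['pixel'],.004),4)[:2])
    for q in finder.landmark_of(n,'stud_top')[:1]: print('st',round(q['conf'],2),np.round(at(d,q['pixel'],.15),4)[:2])
    box(d,'jar_0',.095,n)
r,c=px(d,(.426,.272,.08));r,c=int(r),int(c)
cv2.imwrite('pics/s3.png',cv2.resize(d['frame'][r-75:r+75,c-90:c+90,::-1],None,fx=4,fy=4))
E
```

```text
dp cm [ 0.41  0.16 16.18] dr [-0.     0.    -0.006] psi 2.35 now [0.4748 0.2205 0.2118] q [ 0.37 -0.12  1.47 -0.    1.79 -0.41] t 28.25 w 0.994 F [-0.3  0.3  1. ] gf 0.0
0.91 [0.3785 0.3223]
0.59 [0.4738 0.2233]
st 0.9 [0.4265 0.2772]
top jar_0 0.8 [381.4 310.7] [76.4 64.2] 89.6 circ [382.5 310.8]
top jar_0 0.68 [480.2 199.2] [56.6 30.4] 36.3 circ [477.1 203.4]
0.98 [0.4693 0.3206]
0.84 [0.467  0.2062]
0.61 [0.3798 0.3166]
st 0.71 [0.4296 0.2804]
scene jar_0 0.91 [453.1 181.6] [147.6  62.1] 64.5 circ [454.1 181.1]
scene jar_0 0.74 [362.6 276.3] [153.9  59.9] 72.2 circ [364.8 275.6]
```

View pics/s3.png

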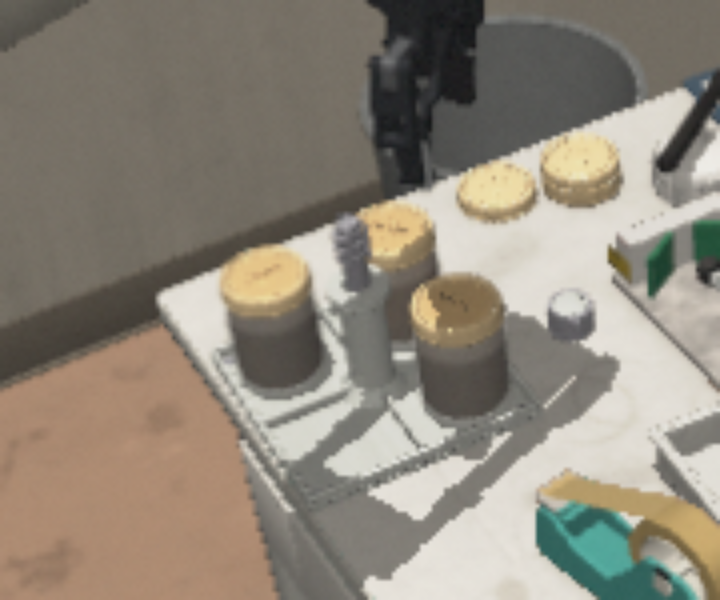

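```bash
python3 - <<'E'
from h import *
d=snap('scene');r,c=px(d,(.426,.272,.08));r,c=int(r),int(c)
for n,u,v,z in(('A',457,303,.095),('C',266,275,.095),('B',397,232,.095),('stud',347,217,.15)): print(n,np.round(at(d,(r-75+v/4,c-90+u/4),z)[:2],4))
E
```

```text
A [0.472  0.2172]
C [0.378  0.3165]
B [0.4735 0.3072]
stud [0.4269 0.2753]
```

Request:
step_arm(
  newtons=40,
  series=[
    {"dp":[0.2,0,4],"dr":[0,0,0],"fingers":8.54},
    {"dp":[0.2,0,8],"dr":[0,0,0],"fingers":8.54},
    {"dp":[0.2,0,11],"dr":[0,0,0],"fingers":8.54},
    {"dp":[0.2,0,13],"dr":[0,0,0],"fingers":8.54},
    {"dp":[0.2,0,15],"dr":[0,0,0],"fingers":8.54},
    {"dp":[0.2,0,16.7],"dr":[0,0,0],"fingers":8.54},
    {"dp":[0.2,0,16.7],"dr":[0,0,0],"fingers":8.54},
  ],
)

```text
time_s: 29.4
eef_pos: [0.4714, 0.2218, 0.0419]
tool_rot: [-1.204, -2.897, 0.006]
force: [0.1, 0.7, 0.6]
gripper_width: 1.0
grasp_force: 0.0
```

Request:
step_arm(
  series=[
    {"dp":[0,0,0],"dr":[0,0,0],"fingers":6},
    {"dp":[0,0,0],"dr":[0,0,0],"fingers":6},
    {"dp":[0,0,0],"dr":[0,0,0],"fingers":6},
    {"dp":[0,0,0],"dr":[0,0,0],"fingers":6},
  ],
)

```text
time_s: 29.8
eef_pos: [0.4739, 0.2227, 0.0464]
tool_rot: [1.205, 2.899, 0.003]
force: [-0.3, 0.5, 3.8]
gripper_width: 0.753
grasp_force: 44.9
```

```bash
python3 -c "
from h import *
rel(.6645,-.0358,.2,2.356-.06)"
```

```text
dp cm [-31.79  -4.69 -15.34] dr [0.002 0.001 0.058] psi 2.354 now [0.4739 0.2227 0.0464] q [ 0.37 -0.07  1.72 -0.    1.49 -0.41] t 29.8 w 0.753 F [-0.3  0.5  3.8] gf 44.9
```

Request:
step_arm(
  newtons=60,
  series=[
    {"dp":[0,0,0],"dr":[0,0,0],"fingers":6},
    {"dp":[0,0,-1],"dr":[0,0,0],"fingers":6},
    {"dp":[0,0,-3],"dr":[0,0,0],"fingers":6},
    {"dp":[0,0,-6],"dr":[0,0,0],"fingers":6},
    {"dp":[0,0,-10],"dr":[0,0,0],"fingers":6},
    {"dp":[0,0,-14],"dr":[0,0,0],"fingers":6},
    {"dp":[-2,0,-15.3],"dr":[0,0,0],"fingers":6},
    {"dp":[-5,-0.6,-15.3],"dr":[0,0,0],"fingers":6},
    {"dp":[-9,-1.3,-15.3],"dr":[0,0,0.02],"fingers":6},
    {"dp":[-13,-1.9,-15.3],"dr":[0,0,0.04],"fingers":6},
  ],
)

```text
time_s: 30.8
eef_pos: [0.5516, 0.116, 0.1981]
tool_rot: [-1.263, -2.876, 0.0]
force: [0.8, 0.5, -1.2]
gripper_width: 0.751
grasp_force: 66.5
```

Request:
step_arm(
  series=[
    {"dp":[-4,-0.6,0],"dr":[0,0,0.02],"fingers":6},
    {"dp":[-8,-1.2,0],"dr":[0,0,0.02],"fingers":6},
    {"dp":[-12,-1.8,0],"dr":[0,0,0.02],"fingers":6},
    {"dp":[-15,-2.2,0],"dr":[0,0,0.02],"fingers":6},
    {"dp":[-17,-2.5,0],"dr":[0,0,0.02],"fingers":6},
    {"dp":[-18.5,-2.7,0],"dr":[0,0,0.02],"fingers":6},
    {"dp":[-18.5,-2.7,0],"dr":[0,0,0.02],"fingers":6},
    {"dp":[-18.5,-2.7,0],"dr":[0,0,0.02],"fingers":6},
  ],
)

```text
time_s: 31.6
eef_pos: [0.6563, -0.0371, 0.1976]
tool_rot: [-1.292, -2.862, -0.0]
force: [-0.2, 0.4, -1.5]
gripper_width: 0.747
grasp_force: 66.5
```

```bash
python3 - <<'E'
from h import *
rel(.6645,-.0358,.08,2.356-.06)
d=snap('scene')
p=pose()[0]
for q in finder.landmark_of('scene','jar_0')[:4]: print(round(q['conf'],2),np.round(at(d,q['pixel'],p[2]-.043),4)[:2])
r,c=px(d,p-[0,0,.04]);r,c=int(r),int(c)
cv2.imwrite('pics/s4.png',cv2.resize(d['frame'][r-75:r+75,c-90:c+90,::-1],None,fx=4,fy=4))
E
```

```text
dp cm [-0.46  0.71 11.76] dr [-0.    -0.001 -0.002] psi 2.294 now [ 0.6563 -0.0371  0.1976] q [-0.11  0.24  1.12  0.    1.78 -0.83] t 31.6 w 0.747 F [-0.2  0.4 -1.5] gf 66.5
0.77 [0.3283 0.16  ]
0.76 [ 0.663  -0.0481]
0.7 [0.4085 0.1579]
0.49 [ 0.3115 -0.1122]
```

View pics/s4.png

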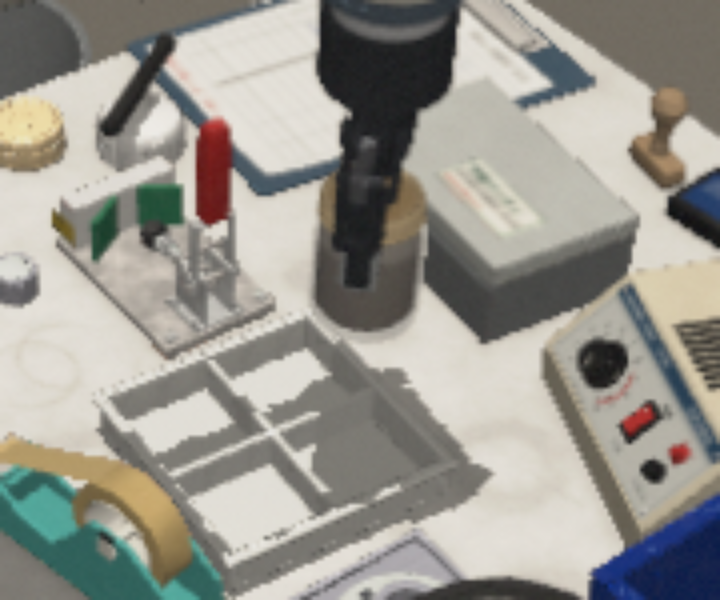

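```bash
python3 - <<'E'
from h import *
d=snap('scene');p=pose()[0]
r,c=px(d,p-[0,0,.04]);r,c=int(r),int(c)
P=[at(d,(r-75+v/4,c-90+u/4),.036)[:2] for u,v in((100,400),(308,318),(463,462),(232,567),(272,431))]
print(np.round(P,4),np.mean(P[:4],0))
E
```

```text
[[ 0.5449  0.0881]
 [ 0.7068  0.0759]
 [ 0.7069 -0.0895]
 [ 0.5333 -0.079 ]
 [ 0.622   0.0015]] [ 0.62296041 -0.00113916]
```

Request:
step_arm(
  series=[
    {"dp":[-0.5,0.63,0],"dr":[0,0,0],"fingers":6},
    {"dp":[-0.5,0.63,2],"dr":[0,0,0],"fingers":6},
    {"dp":[-0.5,0.63,5],"dr":[0,0,0],"fingers":6},
    {"dp":[-0.5,0.63,8],"dr":[0,0,0],"fingers":6},
    {"dp":[-0.5,0.63,10],"dr":[0,0,0],"fingers":6},
    {"dp":[-0.5,0.63,10.7],"dr":[0,0,0],"fingers":6},
    {"dp":[-0.5,0.63,10.7],"dr":[0,0,0],"fingers":6},
  ],
)

```text
time_s: 32.45
eef_pos: [0.6642, -0.0367, 0.0897]
tool_rot: [-1.291, -2.862, 0.001]
force: [-0.5, 0.6, -1.4]
gripper_width: 0.747
grasp_force: 66.5
```

```bash
python3 - <<'E'
from h import *
rel(.664,-.0365,.0475,2.356-.06)
E
```

```text
dp cm [0.02 0.01 4.22] dr [-0.001 -0.002 -0.002] psi 2.294 now [ 0.6642 -0.0367  0.0897] q [-0.11  0.28  1.26  0.    1.6  -0.83] t 32.45 w 0.747 F [-0.5  0.6 -1.4] gf 66.5
```

Request:
step_arm(
  series=[
    {"dp":[0,0,0.8],"dr":[0,0,0],"fingers":6},
    {"dp":[0,0,1.6],"dr":[0,0,0],"fingers":6},
    {"dp":[0,0,2.4],"dr":[0,0,0],"fingers":6},
    {"dp":[0,0,3.2],"dr":[0,0,0],"fingers":6},
    {"dp":[0,0,3.8],"dr":[0,0,0],"fingers":6},
    {"dp":[0,0,4.1],"dr":[0,0,0],"fingers":6},
    {"dp":[0,0,4.2],"dr":[0,0,0],"fingers":6},
    {"dp":[0,0,4.2],"dr":[0,0,0],"fingers":6},
  ],
)

```text
time_s: 33.25
eef_pos: [0.6647, -0.0373, 0.0489]
tool_rot: [1.292, 2.863, 0.0]
force: [0.2, 0.1, -1.2]
gripper_width: 0.746
grasp_force: 66.5
```

Request:
step_arm(
  series=[
    {"dp":[0,0,0.1],"dr":[0,0,0],"fingers":6},
    {"dp":[0,0,0.2],"dr":[0,0,0],"fingers":6},
    {"dp":[0,0,0.2],"dr":[0,0,0],"fingers":6},
  ],
)

```text
time_s: 33.55
eef_pos: [0.6649, -0.0373, 0.0476]
tool_rot: [1.292, 2.863, 0.001]
force: [-0.1, -0.5, 0.4]
gripper_width: 0.748
grasp_force: 66.7
```

Request:
step_arm(
  series=[
    {"dp":[0,0,0],"dr":[0,0,0],"fingers":8.54},
    {"dp":[0,0,0],"dr":[0,0,0],"fingers":8.54},
    {"dp":[0,0,0],"dr":[0,0,0],"fingers":8.54},
    {"dp":[0,0,-2],"dr":[0,0,0],"fingers":8.54},
    {"dp":[0,0,-5],"dr":[0,0,0],"fingers":8.54},
    {"dp":[0,0,-9],"dr":[0,0,0],"fingers":8.54},
    {"dp":[0,0,-13],"dr":[0,0,0],"fingers":8.54},
    {"dp":[0,0,-16],"dr":[0,0,0],"fingers":8.54},
  ],
)

```text
time_s: 34.35
eef_pos: [0.665, -0.0372, 0.2104]
tool_rot: [1.291, 2.861, 0.002]
force: [0.6, 0.4, 1.0]
gripper_width: 1.0
grasp_force: 0.0
```

```bash
python3 - <<'E'
from h import *
rel(.4735,.317,.205,np.pi/4)
for n in ('top','scene'):
    d=snap(n)
    for q in finder.landmark_of(n,'jar_0')[:5]: print(round(q['conf'],2),np.round(at(d,q['pixel'],.004),4)[:2])
E
```

```text
dp cm [39.23  9.08  0.46] dr [0.004 0.    1.508] psi 2.294 now [ 0.665  -0.0372  0.2104] q [-0.11  0.27  1.07 -0.    1.8  -0.83] t 34.35 w 1.0 F [0.6 0.4 1. ] gf 0.0
0.91 [0.3834 0.3189]
0.9 [0.4804 0.3189]
0.72 [ 0.6661 -0.0365]
0.66 [0.3828 0.3272]
0.62 [ 0.6675 -0.0508]
0.56 [0.4698 0.3123]
```

Request:
step_arm(
  series=[
    {"dp":[3,0.7,0],"dr":[0,0,0.15],"fingers":8.54},
    {"dp":[7,1.6,0],"dr":[0,0,0.3],"fingers":8.54},
    {"dp":[11.5,2.6,0],"dr":[0,0,0.45],"fingers":8.54},
    {"dp":[16,3.7,0],"dr":[0,0,0.6],"fingers":8.54},
    {"dp":[20.5,4.7,0],"dr":[0,0,0.75],"fingers":8.54},
    {"dp":[25,5.8,0],"dr":[0,0,0.9],"fingers":8.54},
    {"dp":[29.5,6.8,0],"dr":[0,0,1.05],"fingers":8.54},
    {"dp":[33.5,7.7,0],"dr":[0,0,1.2],"fingers":8.54},
    {"dp":[37,8.6,0],"dr":[0,0,1.35],"fingers":8.54},
    {"dp":[39.2,9.1,0],"dr":[0,0,1.5],"fingers":8.54},
  ],
)

```text
time_s: 35.55
eef_pos: [0.4712, 0.3189, 0.2045]
tool_rot: [-2.886, -1.241, 0.006]
force: [0.5, -0.5, 0.6]
gripper_width: 1.002
grasp_force: 0.0
```

Request:
step_arm(
  series=[
    {"dp":[0,0,0],"dr":[0,0,0],"fingers":8.54},
    {"dp":[0,0,0],"dr":[0,0,0],"fingers":8.54},
    {"dp":[0,0,0],"dr":[0,0,0],"fingers":8.54},
  ],
)

```text
time_s: 35.85
eef_pos: [0.4738, 0.3159, 0.2058]
tool_rot: [2.882, 1.248, -0.003]
force: [-0.0, 0.0, -0.2]
gripper_width: 1.0
grasp_force: 0.0
```

```bash
python3 - <<'E'
from h import *
rel(.4735,.318,.043,np.pi/4)
for n in ('top','scene'):
    d=snap(n)
    for q in finder.landmark_of(n,'jar_0')[:5]: print(round(q['conf'],2),np.round(at(d,q['pixel'],.004),4)[:2])
E
```

```text
dp cm [ 0.16 -0.17 16.28] dr [0.    0.002 0.032] psi 0.817 now [0.4738 0.3159 0.2058] q [ 0.53  0.01  1.36 -0.    1.77  1.28] t 35.85 w 1.0 F [-0.   0.  -0.2] gf 0.0
0.95 [ 0.6676 -0.0382]
0.74 [0.4751 0.314 ]
0.61 [0.3832 0.3191]
0.96 [0.3773 0.3208]
0.62 [0.4573 0.324 ]
0.62 [ 0.6581 -0.0458]
```

Request:
step_arm(
  newtons=40,
  series=[
    {"dp":[0.1,-0.1,4],"dr":[0,0,0.03],"fingers":8.54},
    {"dp":[0.1,-0.1,8],"dr":[0,0,0.03],"fingers":8.54},
    {"dp":[0.1,-0.1,11],"dr":[0,0,0.03],"fingers":8.54},
    {"dp":[0.1,-0.1,13],"dr":[0,0,0.03],"fingers":8.54},
    {"dp":[0.1,-0.1,15],"dr":[0,0,0.03],"fingers":8.54},
    {"dp":[0.1,-0.1,16.1],"dr":[0,0,0.03],"fingers":8.54},
    {"dp":[0.1,-0.1,16.1],"dr":[0,0,0.03],"fingers":8.54},
  ],
)

```text
time_s: 36.75
eef_pos: [0.4727, 0.3174, 0.044]
tool_rot: [2.902, 1.202, -0.005]
force: [-0.7, 0.2, -1.0]
gripper_width: 1.003
grasp_force: 0.0
```

Request:
step_arm(
  series=[
    {"dp":[0,0,0],"dr":[0,0,0],"fingers":6},
    {"dp":[0,0,0],"dr":[0,0,0],"fingers":6},
    {"dp":[0,0,0],"dr":[0,0,0],"fingers":6},
    {"dp":[0,0,0],"dr":[0,0,0],"fingers":6},
  ],
)

```text
time_s: 37.15
eef_pos: [0.4744, 0.3189, 0.0477]
tool_rot: [-2.902, -1.203, -0.005]
force: [0.5, -0.4, 4.7]
gripper_width: 0.746
grasp_force: 44.8
```

```bash
python3 -c "
from h import *
rel(.5845,-.0315,.2,.785-.06)"
```

```text
dp cm [-16.95  32.57 -15.25] dr [ 0.001 -0.003  0.061] psi 0.786 now [0.4744 0.3189 0.0477] q [ 0.53  0.05  1.6  -0.    1.49  1.32] t 37.15 w 0.746 F [ 0.5 -0.4  4.7] gf 44.8
```

Request:
step_arm(
  newtons=60,
  series=[
    {"dp":[0,0,0],"dr":[0,0,0],"fingers":6},
    {"dp":[0,0,-1],"dr":[0,0,0],"fingers":6},
    {"dp":[0,0,-3],"dr":[0,0,0],"fingers":6},
    {"dp":[0,0,-6],"dr":[0,0,0],"fingers":6},
    {"dp":[0,0,-10],"dr":[0,0,0],"fingers":6},
    {"dp":[0,0,-14],"dr":[0,0,0],"fingers":6},
    {"dp":[-0.5,1,-15.3],"dr":[0,0,0],"fingers":6},
    {"dp":[-2,4,-15.3],"dr":[0,0,0],"fingers":6},
    {"dp":[-4,7.8,-15.3],"dr":[0,0,0.02],"fingers":6},
    {"dp":[-6,11.6,-15.3],"dr":[0,0,0.04],"fingers":6},
  ],
)

```text
time_s: 38.15
eef_pos: [0.5128, 0.192, 0.1971]
tool_rot: [2.925, 1.145, -0.004]
force: [-0.0, -0.2, -2.5]
gripper_width: 0.748
grasp_force: 66.6
```

Request:
step_arm(
  series=[
    {"dp":[-2,3.8,0],"dr":[0,0,0.02],"fingers":6},
    {"dp":[-4,7.6,0],"dr":[0,0,0.02],"fingers":6},
    {"dp":[-6,11.4,0],"dr":[0,0,0.02],"fingers":6},
    {"dp":[-8,15.2,0],"dr":[0,0,0.02],"fingers":6},
    {"dp":[-9.5,18,0],"dr":[0,0,0.02],"fingers":6},
    {"dp":[-10.6,20.2,0],"dr":[0,0,0.02],"fingers":6},
    {"dp":[-11,21,0],"dr":[0,0,0.02],"fingers":6},
    {"dp":[-11,21,0],"dr":[0,0,0.02],"fingers":6},
    {"dp":[-11,21,0],"dr":[0,0,0.02],"fingers":6},
  ],
)

```text
time_s: 39.05
eef_pos: [0.5743, -0.0344, 0.1981]
tool_rot: [-2.936, -1.115, 0.002]
force: [0.9, 0.4, -1.6]
gripper_width: 0.744
grasp_force: 66.7
```

```bash
python3 -c "
from h import *
rel(.5845,-.0315,.09,.785-.06)"
```

```text
dp cm [ 0.96  0.48 10.81] dr [-0.002  0.001  0.001] psi 0.726 now [ 0.5743 -0.0344  0.1981] q [-0.12  0.02  1.36  0.    1.76  0.73] t 39.05 w 0.744 F [ 0.9  0.4 -1.6] gf 66.7
```

Request:
step_arm(
  series=[
    {"dp":[0.95,0.48,0],"dr":[0,0,0],"fingers":6},
    {"dp":[0.95,0.48,2],"dr":[0,0,0],"fingers":6},
    {"dp":[0.95,0.48,5],"dr":[0,0,0],"fingers":6},
    {"dp":[0.95,0.48,8],"dr":[0,0,0],"fingers":6},
    {"dp":[0.95,0.48,10],"dr":[0,0,0],"fingers":6},
    {"dp":[0.95,0.48,10.5],"dr":[0,0,0],"fingers":6},
    {"dp":[0.95,0.48,10.5],"dr":[0,0,0],"fingers":6},
  ],
)

```text
time_s: 39.75
eef_pos: [0.5849, -0.0312, 0.0933]
tool_rot: [-2.935, -1.117, 0.002]
force: [0.0, -0.6, -1.2]
gripper_width: 0.746
grasp_force: 66.7
```

```bash
python3 - <<'E'
from h import *
rel(.5845,-.0315,.0487,.785-.06)
E
```

```text
dp cm [-0.05 -0.    4.46] dr [-0.001  0.001  0.002] psi 0.727 now [ 0.5849 -0.0312  0.0933] q [-0.11  0.07  1.5   0.    1.58  0.73] t 39.75 w 0.746 F [ 0.  -0.6 -1.2] gf 66.7
```

Request:
step_arm(
  series=[
    {"dp":[0,0,0.9],"dr":[0,0,0],"fingers":6},
    {"dp":[0,0,1.8],"dr":[0,0,0],"fingers":6},
    {"dp":[0,0,2.7],"dr":[0,0,0],"fingers":6},
    {"dp":[0,0,3.5],"dr":[0,0,0],"fingers":6},
    {"dp":[0,0,4.1],"dr":[0,0,0],"fingers":6},
    {"dp":[0,0,4.4],"dr":[0,0,0],"fingers":6},
    {"dp":[0,0,4.5],"dr":[0,0,0],"fingers":6},
    {"dp":[0,0,4.6],"dr":[0,0,0],"fingers":6},
    {"dp":[0,0,4.6],"dr":[0,0,0],"fingers":6},
  ],
)

```text
time_s: 40.65
eef_pos: [0.5853, -0.0323, 0.0489]
tool_rot: [2.937, 1.115, 0.001]
force: [-3.4, 0.4, 3.7]
gripper_width: 0.747
grasp_force: 66.8
```

Request:
step_arm(
  series=[
    {"dp":[0,0,0],"dr":[0,0,0],"fingers":8.54},
    {"dp":[0,0,0],"dr":[0,0,0],"fingers":8.54},
    {"dp":[0,0,0],"dr":[0,0,0],"fingers":8.54},
    {"dp":[0,0,-2],"dr":[0,0,0],"fingers":8.54},
    {"dp":[0,0,-5],"dr":[0,0,0],"fingers":8.54},
    {"dp":[0,0,-9],"dr":[0,0,0],"fingers":8.54},
    {"dp":[0,0,-13],"dr":[0,0,0],"fingers":8.54},
    {"dp":[0,0,-16],"dr":[0,0,0],"fingers":8.54},
  ],
)

```text
time_s: 41.45
eef_pos: [0.5856, -0.0323, 0.211]
tool_rot: [2.936, 1.115, 0.004]
force: [0.6, -0.0, 0.1]
gripper_width: 1.001
grasp_force: 0.0
```

```bash
python3 - <<'E'
from h import *
rel(.380,.320,.205,np.pi*.75)
for n in ('top','scene'):
    d=snap(n)
    for q in finder.landmark_of(n,'jar_0')[:5]: print(round(q['conf'],2),np.round(at(d,q['pixel'],.004),4)[:2])
E
```

```text
dp cm [  8.   -40.     0.53] dr [ 0.004  0.    -1.63 ] psi 0.726 now [ 0.5856 -0.0323  0.211 ] q [-0.11  0.05  1.31  0.    1.78  0.73] t 41.45 w 1.001 F [ 0.6 -0.   0.1] gf 0.0
0.93 [0.3784 0.3204]
0.8 [ 0.5881 -0.0345]
0.92 [ 0.5798 -0.0273]
0.86 [0.3825 0.3224]
0.75 [ 0.661  -0.0386]
0.29 [0.6747 0.0497]
```

Request:
step_arm(
  series=[
    {"dp":[0.6,-3,0],"dr":[0,0,-0.15],"fingers":8.54},
    {"dp":[1.4,-7,0],"dr":[0,0,-0.3],"fingers":8.54},
    {"dp":[2.3,-11.5,0],"dr":[0,0,-0.45],"fingers":8.54},
    {"dp":[3.2,-16,0],"dr":[0,0,-0.6],"fingers":8.54},
    {"dp":[4.1,-20.5,0],"dr":[0,0,-0.75],"fingers":8.54},
    {"dp":[5,-25,0],"dr":[0,0,-0.9],"fingers":8.54},
    {"dp":[5.9,-29.5,0],"dr":[0,0,-1.05],"fingers":8.54},
    {"dp":[6.7,-33.5,0],"dr":[0,0,-1.2],"fingers":8.54},
    {"dp":[7.4,-37,0],"dr":[0,0,-1.35],"fingers":8.54},
    {"dp":[8,-40,0],"dr":[0,0,-1.5],"fingers":8.54},
  ],
)

```text
time_s: 42.65
eef_pos: [0.3777, 0.3212, 0.2056]
tool_rot: [-1.378, -2.821, 0.004]
force: [0.9, 0.4, 0.0]
gripper_width: 0.997
grasp_force: 0.0
```

Request:
step_arm(
  series=[
    {"dp":[0,0,0],"dr":[0,0,-0.12],"fingers":8.54},
    {"dp":[0,0,0],"dr":[0,0,-0.12],"fingers":8.54},
    {"dp":[0,0,0],"dr":[0,0,-0.12],"fingers":8.54},
  ],
)

```text
time_s: 42.95
eef_pos: [0.3792, 0.3196, 0.2064]
tool_rot: [-1.222, -2.893, 0.003]
force: [0.6, 0.2, 0.2]
gripper_width: 0.999
grasp_force: 0.0
```

```bash
python3 - <<'E'
from h import *
rel(.380,.320,.045,np.pi*.75)
for n in ('top','scene'):
    d=snap(n)
    for q in finder.landmark_of(n,'jar_0')[:5]: print(round(q['conf'],2),np.round(at(d,q['pixel'],.004),4)[:2])
E
```

```text
dp cm [-0.03  0.12 16.14] dr [-0.002 -0.    -0.014] psi 2.342 now [0.3792 0.3196 0.2064] q [ 0.63 -0.19  1.55 -0.    1.79 -0.14] t 42.95 w 0.999 F [0.6 0.2 0.2] gf 0.0
0.96 [ 0.6632 -0.0315]
0.65 [0.3808 0.3216]
0.62 [ 0.593  -0.0377]
0.57 [0.3682 0.0019]
0.18 [ 0.5788 -0.1602]
0.98 [ 0.5893 -0.0295]
0.81 [ 0.6656 -0.0439]
0.63 [0.3734 0.3219]
0.51 [6.161e-01 5.000e-04]
0.41 [0.6771 0.0433]
```

Request:
step_arm(
  newtons=40,
  series=[
    {"dp":[0,0.1,4],"dr":[0,0,0],"fingers":8.54},
    {"dp":[0,0.1,8],"dr":[0,0,0],"fingers":8.54},
    {"dp":[0,0.1,11],"dr":[0,0,0],"fingers":8.54},
    {"dp":[0,0.1,13],"dr":[0,0,0],"fingers":8.54},
    {"dp":[0,0.1,15],"dr":[0,0,0],"fingers":8.54},
    {"dp":[0,0.1,16.1],"dr":[0,0,0],"fingers":8.54},
    {"dp":[0,0.1,16.1],"dr":[0,0,0],"fingers":8.54},
  ],
)

```text
time_s: 43.85
eef_pos: [0.3795, 0.3198, 0.0451]
tool_rot: [-1.219, -2.894, 0.004]
force: [0.4, -0.7, 0.7]
gripper_width: 0.997
grasp_force: 0.0
```

Request:
step_arm(
  series=[
    {"dp":[0,0,0],"dr":[0,0,0],"fingers":6},
    {"dp":[0,0,0],"dr":[0,0,0],"fingers":6},
    {"dp":[0,0,0],"dr":[0,0,0],"fingers":6},
    {"dp":[0,0,0],"dr":[0,0,0],"fingers":6},
  ],
)

```text
time_s: 44.25
eef_pos: [0.381, 0.3213, 0.0486]
tool_rot: [1.217, 2.895, 0.004]
force: [0.6, 0.2, 5.0]
gripper_width: 0.756
grasp_force: 45.1
```

```bash
python3 -c "
from h import *
rel(.589,.0475,.2,2.356-.06)"
```

```text
dp cm [-34.12  -4.25 -15.14] dr [0.003 0.    0.05 ] psi 2.346 now [0.381  0.3213 0.0486] q [ 0.63 -0.15  1.79 -0.    1.5  -0.14] t 44.25 w 0.756 F [0.6 0.2 5. ] gf 45.1
```

Request:
step_arm(
  newtons=60,
  series=[
    {"dp":[0,0,0],"dr":[0,0,0],"fingers":6},
    {"dp":[0,0,-1],"dr":[0,0,0],"fingers":6},
    {"dp":[0,0,-3],"dr":[0,0,0],"fingers":6},
    {"dp":[0,0,-6],"dr":[0,0,0],"fingers":6},
    {"dp":[0,0,-10],"dr":[0,0,0],"fingers":6},
    {"dp":[0,0,-14],"dr":[0,0,0],"fingers":6},
    {"dp":[0,0,-17.5],"dr":[0,0,0],"fingers":6},
    {"dp":[0,0,-19],"dr":[0,0,0],"fingers":6},
    {"dp":[0,0,-19],"dr":[0,0,0],"fingers":6},
  ],
)

```text
time_s: 45.15
eef_pos: [0.3807, 0.3212, 0.2391]
tool_rot: [1.217, 2.894, 0.005]
force: [0.5, -0.2, -3.1]
gripper_width: 0.75
grasp_force: 66.7
```

Request:
step_arm(
  series=[
    {"dp":[-2,-0.25,0],"dr":[0,0,0.05],"fingers":6},
    {"dp":[-5.5,-0.7,0],"dr":[0,0,0.05],"fingers":6},
    {"dp":[-9.5,-1.2,0],"dr":[0,0,0.05],"fingers":6},
    {"dp":[-14,-1.8,0],"dr":[0,0,0.05],"fingers":6},
    {"dp":[-18.5,-2.3,0],"dr":[0,0,0.05],"fingers":6},
    {"dp":[-23,-2.9,0],"dr":[0,0,0.05],"fingers":6},
    {"dp":[-27,-3.4,0],"dr":[0,0,0.05],"fingers":6},
    {"dp":[-30.5,-3.8,0],"dr":[0,0,0.05],"fingers":6},
    {"dp":[-33,-4.1,0],"dr":[0,0,0.05],"fingers":6},
    {"dp":[-33.9,-4.2,0],"dr":[0,0,0.05],"fingers":6},
  ],
)

```text
time_s: 46.15
eef_pos: [0.5875, 0.0468, 0.2326]
tool_rot: [-1.291, -2.858, 0.005]
force: [0.2, 0.2, -3.3]
gripper_width: 0.745
grasp_force: 66.7
```

Request:
step_arm(
  series=[
    {"dp":[0,0,1],"dr":[0,0,0],"fingers":6},
    {"dp":[0,0,3],"dr":[0,0,0],"fingers":6},
    {"dp":[0,0,4],"dr":[0,0,0],"fingers":6},
    {"dp":[0,0,4],"dr":[0,0,0],"fingers":6},
  ],
)

```text
time_s: 46.55
eef_pos: [0.5856, 0.0503, 0.1935]
tool_rot: [-1.285, -2.861, 0.003]
force: [-0.5, 0.2, -2.5]
gripper_width: 0.754
grasp_force: 66.7
```

```bash
python3 -c "
from h import *
rel(.589,.048,.094,2.356-.06)"
```

```text
dp cm [-0.43  0.15  9.94] dr [-0.004 -0.004  0.001] psi 2.297 now [0.5856 0.0503 0.1935] q [ 0.03  0.06  1.33  0.    1.76 -0.7 ] t 46.55 w 0.754 F [-0.5  0.2 -2.5] gf 66.7
```

Request:
step_arm(
  series=[
    {"dp":[-0.4,0.15,1],"dr":[0,0,0],"fingers":6},
    {"dp":[-0.4,0.15,3],"dr":[0,0,0],"fingers":6},
    {"dp":[-0.4,0.15,6],"dr":[0,0,0],"fingers":6},
    {"dp":[-0.4,0.15,8.5],"dr":[0,0,0],"fingers":6},
    {"dp":[-0.4,0.15,9.9],"dr":[0,0,0],"fingers":6},
    {"dp":[-0.4,0.15,9.9],"dr":[0,0,0],"fingers":6},
  ],
)

```text
time_s: 47.15
eef_pos: [0.59, 0.0473, 0.0955]
tool_rot: [-1.288, -2.862, 0.003]
force: [0.3, 0.1, -2.0]
gripper_width: 0.746
grasp_force: 66.7
```

```bash
python3 -c "
from h import *
rel(.589,.048,.0496,2.356-.06)"
```

```text
dp cm [ 0.11 -0.01  4.59] dr [-0.003 -0.003  0.   ] psi 2.296 now [0.59   0.0473 0.0955] q [ 0.02  0.09  1.47 -0.    1.58 -0.7 ] t 47.15 w 0.746 F [ 0.3  0.1 -2. ] gf 66.7
```

Request:
step_arm(
  series=[
    {"dp":[0.1,0,0.9],"dr":[0,0,0],"fingers":6},
    {"dp":[0.1,0,1.8],"dr":[0,0,0],"fingers":6},
    {"dp":[0.1,0,2.7],"dr":[0,0,0],"fingers":6},
    {"dp":[0.1,0,3.6],"dr":[0,0,0],"fingers":6},
    {"dp":[0.1,0,4.2],"dr":[0,0,0],"fingers":6},
    {"dp":[0.1,0,4.5],"dr":[0,0,0],"fingers":6},
    {"dp":[0.1,0,4.7],"dr":[0,0,0],"fingers":6},
    {"dp":[0.1,0,4.7],"dr":[0,0,0],"fingers":6},
  ],
)

```text
time_s: 47.95
eef_pos: [0.5904, 0.0479, 0.0508]
tool_rot: [-1.289, -2.865, 0.0]
force: [0.2, 0.6, -2.1]
gripper_width: 0.748
grasp_force: 66.7
```

Request:
step_arm(
  series=[
    {"dp":[0,0,0.1],"dr":[0,0,0],"fingers":6},
    {"dp":[0,0,0.2],"dr":[0,0,0],"fingers":6},
    {"dp":[0,0,0.2],"dr":[0,0,0],"fingers":6},
  ],
)

```text
time_s: 48.25
eef_pos: [0.5908, 0.0479, 0.0497]
tool_rot: [1.289, 2.864, 0.001]
force: [-0.2, -0.5, 0.4]
gripper_width: 0.748
grasp_force: 67.1
```

Request:
step_arm(
  series=[
    {"dp":[0,0,0],"dr":[0,0,0],"fingers":8.54},
    {"dp":[0,0,0],"dr":[0,0,0],"fingers":8.54},
    {"dp":[0,0,0],"dr":[0,0,0],"fingers":8.54},
    {"dp":[0,0,-2],"dr":[0,0,0],"fingers":8.54},
    {"dp":[0,0,-5],"dr":[0,0,0],"fingers":8.54},
    {"dp":[0,0,-9],"dr":[0,0,0],"fingers":8.54},
    {"dp":[0,0,-13],"dr":[0,0,0],"fingers":8.54},
    {"dp":[0,0,-17],"dr":[0,0,0],"fingers":8.54},
    {"dp":[0,0,-18],"dr":[0,0,0],"fingers":8.54},
  ],
)

```text
time_s: 49.15
eef_pos: [0.5919, 0.048, 0.2355]
tool_rot: [1.286, 2.857, 0.006]
force: [1.2, 0.5, 0.0]
gripper_width: 1.002
grasp_force: 0.0
```

Request:
step_arm(
  series=[
    {"dp":[4,0,0],"dr":[0,0,0],"fingers":8.54},
    {"dp":[8,-1,0],"dr":[0,0,0],"fingers":8.54},
    {"dp":[12,-2,0],"dr":[0,0,0],"fingers":8.54},
    {"dp":[16,-3,0],"dr":[0,0,0],"fingers":8.54},
    {"dp":[20,-4,0],"dr":[0,0,0],"fingers":8.54},
    {"dp":[24,-4,0],"dr":[0,0,0],"fingers":8.54},
    {"dp":[28,-4,0],"dr":[0,0,0],"fingers":8.54},
    {"dp":[30,-4,0],"dr":[0,0,0],"fingers":8.54},
    {"dp":[30,-4,0],"dr":[0,0,0],"fingers":8.54},
  ],
)

```text
time_s: 50.05
eef_pos: [0.36, 0.2475, 0.2285]
tool_rot: [-1.284, -2.867, -0.0]
force: [0.3, -0.2, -0.8]
gripper_width: 1.001
grasp_force: 0.0
```

```bash
python3 - <<'E'
from h import *
rel(.4,.3,.2)
for n in ('top','scene'):
    d=snap(n)
    for t,z in (('jar_0',.005),('hold_plate',.003),('nut',.003),('red_marker',0),('tally',0)):
        for q in finder.landmark_of(n,t)[:4]: print(n,t,round(q['conf'],2),np.round(at(d,q['pixel'],z),4)[:2])
    if n=='top': a=ortho(d,.32,.72,-.22,.36,.05,1.3)
cv2.imwrite('pics/f.png',a); print(a.shape)
E
```

```text
dp cm [1.25 6.48 2.85] dr [ 0.    -0.001 -0.   ] psi 2.3 now [0.36   0.2475 0.2285] q [ 0.52 -0.35  1.64  0.    1.85 -0.2 ] t 50.05 w 1.001 F [ 0.3 -0.2 -0.8] gf 0.0
top jar_0 0.84 [0.5951 0.0443]
top jar_0 0.84 [ 0.6644 -0.0389]
top jar_0 0.64 [ 0.5899 -0.0351]
top jar_0 0.61 [0.4295 0.2734]
top hold_plate 0.71 [ 0.6121 -0.1572]
top hold_plate 0.17 [ 0.5169 -0.1591]
top nut 0.63 [ 0.5229 -0.1563]
top nut 0.48 [0.5715 0.2525]
top red_marker 0.86 [ 0.3649 -0.003 ]
top red_marker 0.54 [ 0.664  -0.0371]
top tally 0.91 [ 0.359  -0.1037]
scene jar_0 0.96 [ 0.664  -0.0496]
scene jar_0 0.83 [ 0.5808 -0.0156]
scene jar_0 0.73 [0.599  0.0414]
scene jar_0 0.61 [ 0.5947 -0.1627]
scene hold_plate 0.6 [ 0.6005 -0.1579]
scene nut 0.57 [ 0.521  -0.1561]
scene nut 0.42 [0.5698 0.2552]
scene red_marker 0.57 [0.356  0.0005]
scene tally 0.59 [ 0.3661 -0.1046]
scene tally 0.53 [0.5834 0.0493]
(520, 754, 3)
```

View pics/f.png

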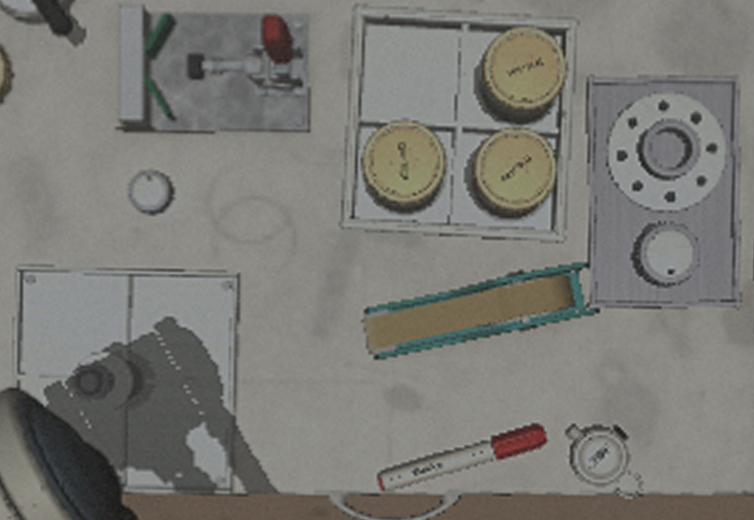

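The picture shows three jars upright in the pockets at (403,165), (522,70) and (513,170). The plate lies flat at (667,150) with the nut at (667,255), and the marker and counter haven't moved. Handing in.

```bash
python3 -c "
from h import *
print(ticket.finish_job())"
```

```text
the job is handed in; nothing more can be done
None
```

The nut and plate are in the parts tray with the plate flat, all three jars stand upright in pockets of the white tray, and I've handed in the job; it returned no verdict.

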